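# Ratchet a pickle jar into the jar clamp

### The job

Stand the yellow-lidded pickle jar upright in the green jar clamp, between its V-block and its jaw. Then pump the clamp's red-handled ratchet lever back and forth, notch by notch, until the jaw grips the jar firmly: feel the push and stop before the glass is overloaded. Leave the lever swung fully back towards the robot with the jar still clamped, and leave everything else on the counter where it is.

Things in the scene. Friction and masses are not known exactly. Their poses are not given: they have to be found in the camera images.
- jar_mid (a point): Middle of the glass pickle jar: a plain upright cylinder 56 mm in diameter and 112 mm tall, amber glass below, yellow metal lid (same diameter) on the top 26 mm, 0.25 to 0.5 kg. This point lies on its axis, 56 mm above its underside. z is up.
- clamp: Fixed green jar clamp. Origin: under the base plate at the jar's seat centre. Plate 10 mm thick, x -60..60, y -200..75 mm; the jar stands on it. Jaw (46 mm wide, top 53 mm high) comes along +y; its sprung rubber pad starts 10 to 36 mm from a seated jar. Brass 20-tooth ratchet wheel, axis at x 0, y -140 mm, top 70 mm; each notch moves the jaw 5 mm; a pawl keeps it.
- vee: Fixed V-block of the clamp (black rubber faces, top 54 mm above the counter), same origin and axes as the clamp. Its two faces at 45 degrees, at the +y side of the seat, touch a jar that stands at the seat centre; the jaw slides a jar left a little short of it (5 mm or so towards -y) home.
- handle (a point): Middle of the lever's red upright handle, a post 20 mm wide, 82 to 142 mm above the counter; this point: on its axis, 112 mm up, 140 mm from the wheel's axis. Pushing it away drives the wheel: 1 to 2 N while the jaw runs free, then 3 N more per notch once the pad bears on the jar. Firm grip: stop when it takes 8 to 9.5 N held still (1.5 N more in motion). 10.5 N held still overloads the glass.
- lever (a joint): Ratchet lever on the wheel's upright axis. 0 rad: rest stop, handle towards the robot; grows as the handle is pushed away (counter-clockwise from above) to the stop at 0.88. At 0.4 it points along the clamp's -y. A notch is 0.314 rad; up to a notch is lost before the pawl bites. A push stopped part-way falls back to the last notch passed. Swinging back takes 1 N; it stays where left.
- tumbler: Clear acrylic tumbler, upright, 72 mm across, 110 mm tall; a bystander. Origin: centre of its underside.
- saucer: Blue ceramic saucer, 120 mm across, 20 mm high; a bystander. Origin: centre of its underside.
- lunchbox: Pink plastic lunchbox, 125 x 175 x 61 mm, long side along its y; a bystander. Origin: centre of its underside.
- ladle_rest: Stainless ladle rest: a dish 100 mm across, 14 mm high, with a flat handle reaching 125 mm to its -x; a bystander. Origin: under the dish's centre.
- tin: Food tin with a red label, 72 mm across, 100 mm tall, at the back; a bystander. Origin: centre of its underside.
There are look-alikes about, which are no part of the job. Of the things like the part that bears jar_mid, leave any that is pink; of the rest the larger one is meant.

How it is judged:
By the outcome, as a careful person would: the job done as asked, in the order asked, and still so for the second after the job is handed in, with the robot touching nothing.
It also fails if it takes over 72 s, if anything falls off the work surface, if the arm or the gripper's body presses on something with over 40 N, if the wrist force passes 120 N, or if a joint passes its speed limit or range.

### The arm

A 6-joint arm with a two-finger parallel gripper is mounted at the origin on the work surface. World frame = base frame: x ahead of the robot, y to its left, z up, the work surface at z = 0. Lengths are in m, angles in rad, forces in N, time in s.
With the tool pointing down it reaches from about 0.3 to 0.775 m from the base axis. Payload 14.6 kg.
Tool frame: the origin (TCP) lies on the mounting face of the last link; the fingertips stand 199 mm ahead of it and the grasp point (between the pads) lies 180 mm ahead of it; z points along the fingers, y is the direction in which the jaws open and shut (so a half turn about z gives the same grasp; the last joint's range is limited). The gripper opens to 94 mm and grips with 3 to 60 N. Pads are 16 mm wide; open, the fingers measure 119 mm over their backs; the gripper's body (75 mm by 177 mm) begins 78 mm behind the grasp point.
Start: joints at [-1.278, 0.3, 1.521, -0, 1.321, -0.067], TCP at [0.194, -0.515, 0.405] pointing down, gripper open.
Joint ranges: [-3.03, 3.03], [-0.79, 2.21], [0.23, 2.52], [-1.04, 4.18], [0, 3.07], [-2.55, 2.55]. Speed limits (rad/s): [2.22, 2.22, 2.57, 3.14, 3.14, 3.14].

### API

Orientations are given as [roll, pitch, yaw] about the fixed x, y, z axes, in that order (R = Rz(yaw) Ry(pitch) Rx(roll)).
In Python, from station import sensors, vision, job gives the robot as it stands. The module is installed in compiled form; this text tells all that it offers.
- The arm moves only by the tool arm_command, never from a script. Its argument "plan" is one flat list of numbers, 5 for each row, row after row: the closure, from -1 (fully open) to 1 (shut), so that 0 is half open, then the shift along the world's x, y, z scaled (see below), then the turn about the world's z scaled (see below). A call has 1 to 20 rows; each row is the pose to reach, as a shift and turn from the pose commanded when the call began; what a row does not reach only later rows make up. The controller multiplies each number of a shift by 400 mm and each number of a turn by 120 degrees. A row lasts 1/10 s, in which the tool goes at most 50 mm and 8.59 degrees, less where a joint would pass 70% of its speed; a pose out of reach is approached as far as the arm can. A call with a number of a shift or a turn outside -1 to 1 is refused whole. A call with a gripper value outside its range is refused whole. The fingers move at their own pace and stop on an object; "newtons" is the grip in N (left out, the last holds). Time passes only in rows, so rows that repeat a pose let the fingers close. It gives the time, the measured TCP pose, the force and the opening at its end, in the units of the state.
- sensors.get_obs(): the state, without advancing time (a new reading comes with each control period).
- vision.camera(name): name is "side" or "top"; returns the picture (420x560x3 uint8, blue, green, red); there is no depth.
- vision.camera_params(name): a dict with "intrinsics" (3x3 intrinsics, pixels), "rvec" (rotation vector, rad) and "tvec" (3), from world to camera coordinates, as OpenCV has them. Camera axes: x right, y down, z forward; pixel columns grow to the right and rows downward; lengths in m; the calibration is good to about 2 mm. A picture is of the moment at which its call begins. camera_params takes no time and is no camera call.
- job.hand_in(): hands the job in, once; it reports no verdict.
Trained networks look in the newest picture that a camera, given by its name, has taken for a name from the list of things; names that differ only in an ending like _2 or _b are one class to them, and where a whole thing is asked for, a point or a joint stands for the part that bears it (a point fixed in the world has none). Each returns a list of dicts, best first, with "confidence" (0 to 1); they miss things now and then, are a little off and sometimes report something else, mostly with a low value. They report only what shows in the picture. A call takes as long as a camera call. They do not tell look-alikes from the thing itself.
- vision.search_frame(name, camera): "at" ([row, column] in pixels, amid what is visible of it).
- vision.silhouettes(name, camera): "mask" (420x560 bool, what is visible of it) and "at" ([row, column] in pixels, amid what is visible of it).
- vision.pinpoint(name, camera): "at" ([row, column] in pixels: a listed point, or the origin of a listed thing).
The state is a dict: "time_s": time; "qpos": joint angles; "joint_vel": joint speeds; "tau": joint torques, N m; "ee_pos": TCP position; "eef_rot": TCP orientation; "force": force on the tool from outside, world axes, zero at the start; "moment": the same for the moment, N m; "grip_width": finger opening in m.
Only numpy, scipy, OpenCV 4.12 (cv2) and the standard library are available. Lean on these libraries where they do the work, as an engineer would, in place of code of your own. Each camera call takes 0.05 s, during which the arm holds its last target.

## Working session

There is one attempt and no reset: what is moved stays moved. The work goes in short steps, Python scripts to look and compute and a tool call to move; the robot and the scene stay as the last step left them, time stands still between calls to the robot, and variables do not carry over. Pictures are saved under pics/ and viewed, and the job is handed in when it is done.

Besides the shell and the picture viewer there is one more tool, called after ">>>" by a JSON object that holds its "api" and its "payload". arm_command: Moves the arm, as the interface text tells. Its arguments: {"type":"object","properties":{"plan":{"type":"array"},"newtons":{"type":"number"}},"required":["plan"]}

```bash
mkdir -p pics; cat > h.py <<'E'
import numpy as np, cv2
from station import sensors, vision, job
def P(c):
    p=vision.camera_params(c); K=np.array(p["intrinsics"],float); R=cv2.Rodrigues(np.array(p["rvec"],float))[0]; t=np.array(p["tvec"],float).ravel()
    return K,R,t
def ray(c,at):
    K,R,t=P(c); d=R.T@np.linalg.inv(K)@np.array([at[1],at[0],1.]); return -R.T@t,d
def onz(c,at,z):
    o,d=ray(c,at); return o+d*(z-o[2])/d[2]
def proj(c,X):
    K,R,t=P(c); q=K@(R@np.array(X,float)+t); return q[1]/q[2],q[0]/q[2]
def tri(a,b):
    o1,d1=ray(*a);o2,d2=ray(*b)
    d1/=np.linalg.norm(d1);d2/=np.linalg.norm(d2)
    s=np.linalg.lstsq(np.c_[d1,-d2],o2-o1,rcond=None)[0]
    p,q=o1+s[0]*d1,o2+s[1]*d2
    return (p+q)/2,np.linalg.norm(p-q)
E
python3 - <<'E'
from h import *
np.set_printoptions(precision=4,suppress=True)
for c in("side","top"):
    cv2.imwrite(f"pics/{c}0.png",vision.camera(c))
    print(c,-P(c)[1].T@P(c)[2])
    for n in("jar_mid","clamp","vee","handle","tumbler","saucer","lunchbox","ladle_rest","tin"):
        print(n,[(round(d["confidence"],2),np.round(d["at"],1).tolist()) for d in vision.pinpoint(n,c)])
print(sensors.get_obs())
E
```

```text
side [-0.147   0.6171  0.6461]
jar_mid [(0.77, [300.8, 175.3]), (0.68, [344.2, 145.4]), (0.55, [339.3, 212.4])]
clamp [(0.98, [257.3, 228.3])]
vee [(0.78, [256.5, 229.5])]
handle [(0.92, [181.2, 306.5])]
tumbler []
saucer [(0.7, [305.2, 265.5])]
lunchbox [(0.71, [176.5, 369.7])]
ladle_rest []
tin [(0.81, [249.5, 161.5])]
top [ 0.4044 -0.0386  1.5096]
jar_mid [(0.97, [246.2, 117.9]), (0.77, [226.2, 147.9]), (0.74, [269.4, 148.2])]
clamp [(0.85, [192.2, 224.5])]
vee [(0.56, [193.8, 227.1])]
handle [(0.87, [189.1, 319.6]), (0.51, [224.0, 149.5])]
tumbler [(0.75, [188.4, 145.3])]
saucer [(0.9, [255.8, 210.7])]
lunchbox [(0.93, [189.7, 414.9]), (0.28, [192.3, 227.4])]
ladle_rest [(0.78, [243.4, 379.4])]
tin [(0.74, [152.8, 193.6])]
{'time_s': 1.0, 'qpos': array([-1.2776,  0.2999,  1.521 , -0.    ,  1.3207, -0.0666]), 'joint_vel': array([-0.0001,  0.0015, -0.0008,  0.0004,  0.0001, -0.0005]), 'tau': array([ -0.0023, -53.1668, -35.2913,   0.0708,   0.0212,  -0.    ]), 'ee_pos': array([ 0.1936, -0.5148,  0.4046]), 'eef_rot': array([-3.1415,  0.    ,  0.3598]), 'force': array([-0.1962, -0.7474, -0.8134]), 'moment': array([0.0131, 0.0056, 0.001 ]), 'grip_width': 0.09399553004808822}
```

View pics/side0.png

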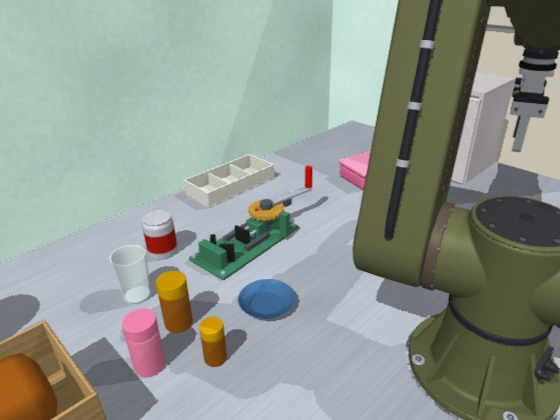

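View pics/top0.png

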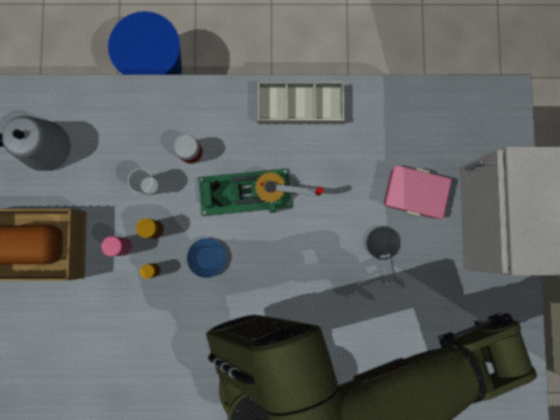

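```bash
python3 - <<'E'
from h import *
np.set_printoptions(precision=4,suppress=True)
S="side";T="top"
for n,a,b in [("jarA",(300.8,175.3),(246.2,117.9)),("jarB",(300.8,175.3),(226.2,147.9)),("jarC",(300.8,175.3),(269.4,148.2)),
 ("j2A",(344.2,145.4),(246.2,117.9)),("j2B",(344.2,145.4),(226.2,147.9)),("j2C",(344.2,145.4),(269.4,148.2)),
 ("j3A",(339.3,212.4),(246.2,117.9)),("j3B",(339.3,212.4),(226.2,147.9)),("j3C",(339.3,212.4),(269.4,148.2)),
 ("clamp",(257.3,228.3),(192.2,224.5)),("handle",(181.2,306.5),(189.1,319.6)),("vee",(256.5,229.5),(193.8,227.1)),("saucer",(305.2,265.5),(255.8,210.7)),("lunch",(176.5,369.7),(189.7,414.9)),("tin",(249.5,161.5),(152.8,193.6))]:
    print(n,*tri((S,a),(T,b)))
print("tumbler",onz(T,(188.4,145.3),0),"ladle",onz(T,(243.4,379.4),0))
E
```

```text
jarA [0.4025 0.3717 0.1349] 0.03760164322345925
jarB [0.4701 0.3229 0.0574] 0.0068366463850603
jarC [0.3683 0.3328 0.1287] 0.06609196579560046
j2A [0.415  0.4144 0.0516] 0.002465277441971049
j2B [ 0.4881  0.3685 -0.0409] 0.04151383714841113
j2C [0.3748 0.3728 0.0549] 0.11187892528614829
j3A [0.3765 0.366  0.068 ] 0.11040395029987864
j3B [ 0.4456  0.3133 -0.028 ] 0.08918845010313765
j3C [0.3462 0.3241 0.0476] 0.001730510530145485
clamp [ 0.579   0.1095 -0.0105] 0.0009365603853677035
handle [ 0.5777 -0.1714  0.0939] 0.005097821563253894
vee [ 0.5762  0.1039 -0.0098] 0.0055214017813047704
saucer [ 0.3881  0.154  -0.0122] 0.00931193813649794
lunch [ 0.5858 -0.4757 -0.0054] 0.0010350698372991716
tin [0.7042 0.2102 0.0008] 0.013683922796179747
tumbler [0.5903 0.3505 0.    ] ladle [ 0.4209 -0.3618  0.    ]
```

The side view shows the target, the larger amber jar with a yellow lid, at about (row 300, col 175). The pink one is at (344,145) and the small one at (339,212). The clamp is in the middle at about (245,245), with its red handle at (178,308). Next I'll refine these positions.

```bash
python3 - <<'E'
from h import *
a=cv2.imread("pics/top0.png")[150:290,90:350]; b=cv2.imread("pics/side0.png")[140:340,100:340]
cv2.imwrite("pics/topz.png",cv2.resize(a,None,fx=3,fy=3,interpolation=cv2.INTER_CUBIC))
cv2.imwrite("pics/sidez.png",cv2.resize(b,None,fx=3,fy=3,interpolation=cv2.INTER_CUBIC))
for c in("side","top"):
    vision.camera(c)
    for n in("jar_mid","clamp","handle","vee","tumbler"):
        for k,d in enumerate(vision.silhouettes(n,c)):
            m=d["mask"]; r,q=np.nonzero(m); print(c,n,k,round(d["confidence"],2),np.round(d["at"],1),m.sum(),r.min(),r.max(),q.min(),q.max())
            np.save(f"m_{c}_{n}_{k}.npy",m)
E
```

```text
side jar_mid 0 0.86 [341.6 144.2] 2194 308 377 122 165
side jar_mid 1 0.65 [299.9 172.5] 1776 271 332 155 193
side clamp 0 0.81 [239.3 250.8] 4535 166 279 190 312
side handle 0 0.57 [194.  289.2] 566 165 209 260 312
side vee 0 0.87 [252.6 214.3] 773 235 268 199 235
side vee 1 0.37 [169.  355.6] 821 151 188 339 370
side tumbler 0 0.89 [272.3 128.1] 1818 245 305 110 150
top jar_mid 0 0.9 [226.9 147.3] 455 218 237 136 163
top jar_mid 1 0.76 [243.7 116.3] 492 236 255 103 131
top jar_mid 2 0.61 [270.3 150.6] 255 263 278 140 160
top jar_mid 3 0.56 [190.1 246.8] 3796 169 215 199 323
top clamp 0 0.64 [182.8 141.1] 616 168 194 128 158
top clamp 1 0.57 [190.5 247.3] 3679 169 215 199 322
top handle 0 0.61 [190. 293.] 457 181 195 265 323
top vee 0 0.59 [191.9 211.3] 370 181 207 201 221
top tumbler 0 0.9 [184.5 139.7] 625 168 194 128 158
```

View pics/topz.png

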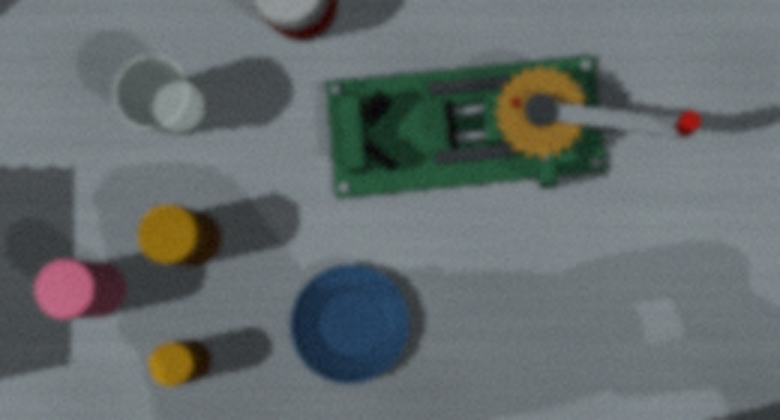

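View pics/sidez.png

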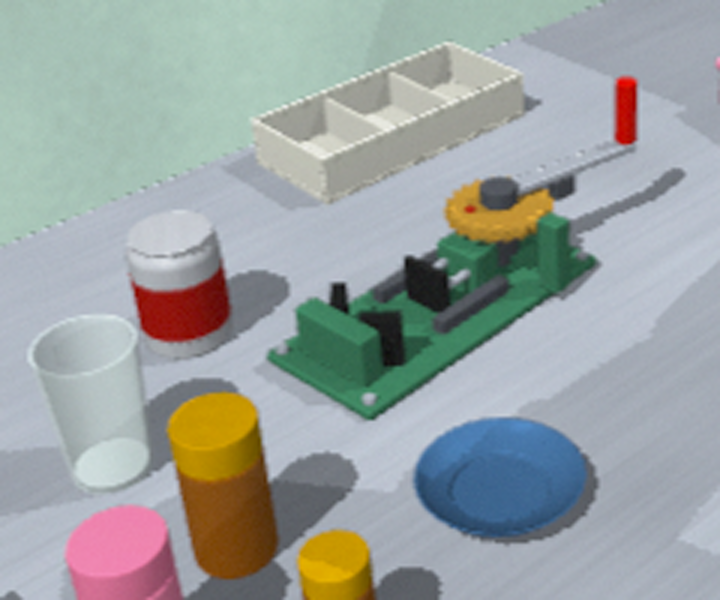

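```bash
cat > fit.py <<'E'
from h import *
from scipy.optimize import minimize
np.set_printoptions(precision=4,suppress=True)
def cylmask(c,x,y,r,z0,z1):
    a=np.linspace(0,2*np.pi,60); pts=[proj(c,(x+r*np.cos(t),y+r*np.sin(t),z))[::-1] for z in(z0,z1) for t in a]
    h=cv2.convexHull(np.float32(pts)); m=np.zeros((420*4,560*4),np.uint8)
    cv2.fillConvexPoly(m,np.int32(np.round((h+0.5)*4-0.5)),1); return cv2.resize(m.astype(np.float32),(560,420),interpolation=cv2.INTER_AREA)
def fitcyl(masks,x0,r,z0,z1):
    f=lambda p:sum(1-np.minimum(m,q).sum()/np.maximum(m,q).sum() for c,m in masks for q in[cylmask(c,p[0],p[1],r,z0,z1)])
    s=minimize(f,x0,method="Nelder-Mead",options=dict(initial_simplex=[x0,[x0[0]+.01,x0[1]],[x0[0],x0[1]+.01]],xatol=2e-4)); return s.x,s.fun
E
python3 - <<'E'
from fit import *
# lid by colour
def lid(c,box):
    im=cv2.imread(f"pics/{c}0.png"); h=cv2.cvtColor(im,cv2.COLOR_BGR2HSV)
    m=cv2.inRange(h,(18,150,130),(32,255,255)); o=np.zeros_like(m); r0,r1,c0,c1=box; o[r0:r1,c0:c1]=m[r0:r1,c0:c1]; print(c,(o>0).sum()); return (o>0).astype(np.float32)
L=lid("side",(262,308,150,198))
J=[(c,np.load(f"m_{c}_jar_mid_{k}.npy").astype(np.float32)) for c,k in(("side",1),("top",0))]
print("jar",fitcyl(J,[.47,.322],.028,0,.112),fitcyl(J[:1],[.47,.322],.028,0,.112),fitcyl(J[1:],[.47,.322],.028,0,.112))
print("lid",fitcyl([("side",L)],[.47,.322],.028,.086,.112))
T=[(c,np.load(f"m_{c}_tumbler_0.npy").astype(np.float32)) for c in("side","top")]
print("tumb",fitcyl(T,[.587,.348],.034,0,.11))
# handle red
im=cv2.imread("pics/side0.png").astype(int); 
H=[]
for c,box in(("side",(155,200,295,320)),("top",(175,205,305,335))):
    im=cv2.imread(f"pics/{c}0.png").astype(int); m=((im[...,2]>120)&(im[...,1]<70)&(im[...,0]<70)); o=np.zeros(m.shape,np.float32); r0,r1,a,b=box;o[r0:r1,a:b]=m[r0:r1,a:b]; print(o.sum()); H.append((c,o))
print("handle",fitcyl(H,[.578,-.17],.010,.082,.142),fitcyl(H[:1],[.578,-.17],.010,.082,.142),fitcyl(H[1:],[.578,-.17],.010,.082,.142))
u=lambda z:((z[1]+.5)/3-.5+150,(z[0]+.5)/3-.5+90)
C=np.array([onz("top",u(z),.010) for z in((328,82),(595,57),(607,172),(340,196))])
print(C, np.linalg.norm(np.roll(C,-1,0)-C,axis=1))
w=onz("top",u((541,111)),.065); print("wheel",w)
# fit rigid
M=np.array([[60,75],[60,-200],[-60,-200],[-60,75]])/1e3
A=C[:,:2];ca,cm=A.mean(0),M.mean(0);Hh=(M-cm).T@(A-ca);U,_,Vt=np.linalg.svd(Hh);R=Vt.T@U.T
t=ca-R@cm;print("clamp",t,np.degrees(np.arctan2(R[1,0],R[0,0])),"wheel pred",R@[0,-.14]+t)
for l in(0,.4,.88):
    a=np.arctan2(R[1,0],R[0,0])-np.pi/2+l-.4; print("handle at",l,R@[0,-.14]+t+.14*np.array([np.cos(a),np.sin(a)]))
E
```

```text
side 690Traceback (most recent call last):
  File "<stdin>", line 8, in <module>
  File "fit.py", line 10, in fitcyl
    s=minimize(f,x0,method="Nelder-Mead",options=dict(initial_simplex=[x0,[x0[0]+.01,x0[1]],[x0[0],x0[1]+.01]],xatol=2e-4)); return s.x,s.fun
    res = _minimize_neldermead(fun, x0, args, callback, bounds=bounds,
                               **options)
    fxcc = func(xcc)
    fx = function(np.copy(x), *(wrapper_args + args))
  File "fit.py", line 9, in <lambda>
    f=lambda p:sum(1-np.minimum(m,q).sum()/np.maximum(m,q).sum() for c,m in masks for q in[cylmask(c,p[0],p[1],r,z0,z1)])
               ~~~^^^^^^^^^^^^^^^^^^^^^^^^^^^^^^^^^^^^^^^^^^^^^^^^^^^^^^^^^^^^^^^^^^^^^^^^^^^^^^^^^^^^^^^^^^^^^^^^^^^^^^^
  File "fit.py", line 9, in <genexpr>
    f=lambda p:sum(1-np.minimum(m,q).sum()/np.maximum(m,q).sum() for c,m in masks for q in[cylmask(c,p[0],p[1],r,z0,z1)])
                                                                                           ~~~~~~~^^^^^^^^^^^^^^^^^^^^^
  File "fit.py", line 5, in cylmask
    a=np.linspace(0,2*np.pi,60); pts=[proj(c,(x+r*np.cos(t),y+r*np.sin(t),z))[::-1] for z in(z0,z1) for t in a]
                                      ~~~~^^^^^^^^^^^^^^^^^^^^^^^^^^^^^^^^^^^
  File "h.py", line 11, in proj
    K,R,t=P(c); q=K@(R@np.array(X,float)+t); return q[1]/q[2],q[0]/q[2]
          ~^^^
  File "h.py", line 4, in P
    p=vision.camera_params(c); K=np.array(p["intrinsics"],float); R=cv2.Rodrigues(np.array(p["rvec"],float))[0]; t=np.array(p["tvec"],float).ravel()
ValueError: time passes only in moves, steps and waits
```

```bash
sed -i 's/^def P(c):/import functools\n@functools.lru_cache(None)\ndef P(c):/' h.py
cat > a.py <<'E'
from fit import *
def lid(c,box):
    im=cv2.imread(f"pics/{c}0.png"); h=cv2.cvtColor(im,cv2.COLOR_BGR2HSV)
    m=cv2.inRange(h,(18,150,130),(32,255,255)); o=np.zeros_like(m); r0,r1,c0,c1=box; o[r0:r1,c0:c1]=m[r0:r1,c0:c1]; print(c,(o>0).sum()); return (o>0).astype(np.float32)
L=lid("side",(262,308,150,198))
J=[(c,np.load(f"m_{c}_jar_mid_{k}.npy").astype(np.float32)) for c,k in(("side",1),("top",0))]
print("jar",fitcyl(J,[.47,.322],.028,0,.112),fitcyl(J[:1],[.47,.322],.028,0,.112),fitcyl(J[1:],[.47,.322],.028,0,.112))
print("lid",fitcyl([("side",L)],[.47,.322],.028,.086,.112))
T=[(c,np.load(f"m_{c}_tumbler_0.npy").astype(np.float32)) for c in("side","top")]
print("tumb",fitcyl(T,[.587,.348],.034,0,.11))
H=[]
for c,box in(("side",(155,200,295,320)),("top",(175,205,305,335))):
    im=cv2.imread(f"pics/{c}0.png").astype(int); m=((im[...,2]>120)&(im[...,1]<70)&(im[...,0]<70)); o=np.zeros(m.shape,np.float32); r0,r1,a,b=box;o[r0:r1,a:b]=m[r0:r1,a:b]; print(o.sum()); H.append((c,o))
print("handle",fitcyl(H,[.578,-.17],.010,.082,.142),fitcyl(H[:1],[.578,-.17],.010,.082,.142),fitcyl(H[1:],[.578,-.17],.010,.082,.142))
u=lambda z:((z[1]+.5)/3-.5+150,(z[0]+.5)/3-.5+90)
C=np.array([onz("top",u(z),.010) for z in((328,82),(595,57),(607,172),(340,196))])
print(C, np.linalg.norm(np.roll(C,-1,0)-C,axis=1))
w=onz("top",u((541,111)),.065); print("wheel",w)
M=np.array([[60,75],[60,-200],[-60,-200],[-60,75]])/1e3
A=C[:,:2];ca,cm=A.mean(0),M.mean(0);Hh=(M-cm).T@(A-ca);U,_,Vt=np.linalg.svd(Hh);R=Vt.T@U.T
t=ca-R@cm;print("clamp",t,np.degrees(np.arctan2(R[1,0],R[0,0])),"wheel pred",R@[0,-.14]+t)
for l in(0,.4,.88):
    a=np.arctan2(R[1,0],R[0,0])-np.pi/2+l-.4; print("handle at",l,R@[0,-.14]+t+.14*np.array([np.cos(a),np.sin(a)]))
E
python3 a.py
```

```text
side 690
jar (array([0.4672, 0.3209]), np.float64(0.11325544118881226)) (array([0.467 , 0.3209]), np.float64(0.04029417037963867)) (array([0.4672, 0.3201]), np.float64(0.07008987665176392))
lid (array([0.4667, 0.3234]), np.float64(0.13807106018066406))
tumb (array([0.6013, 0.3398]), np.float64(0.20936369895935059))
133.0
30.0
handle (array([ 0.5723, -0.1691]), np.float64(0.7952291965484619)) (array([ 0.5721, -0.169 ]), np.float64(0.2556837797164917)) (array([ 0.5678, -0.1692]), np.float64(0.5289499759674072))
[[ 0.6237  0.1857  0.01  ]
 [ 0.6489 -0.0852  0.01  ]
 [ 0.5315 -0.0968  0.01  ]
 [ 0.5078  0.1723  0.01  ]] [0.2721 0.118  0.2701 0.1166]
wheel [ 0.5867 -0.0305  0.065 ]
clamp [0.5722 0.1062] 5.3197466303501715 wheel pred [ 0.5852 -0.0332]
handle at 0 [ 0.5428 -0.1666]
handle at 0.4 [ 0.5981 -0.1726]
handle at 0.88 [ 0.661  -0.1508]
```

Estimates: jar (0.467, 0.321), clamp seat (0.573, 0.107) with 5.3° yaw, and the lever's wheel (0.586, -0.032). I'll move towards the jar, staying high.

>>> {"api": "arm_command", "payload": {"plan": [-1, 0.75, 1, 0, 0.75, -1, 0.75, 1, 0, 0.75, -1, 0.75, 1, 0, 0.75, -1, 0.75, 1, 0, 0.75, -1, 0.75, 1, 0, 0.75, -1, 0.75, 1, 0, 0.75, -1, 0.75, 1, 0, 0.75, -1, 0.75, 1, 0, 0.75, -1, 0.75, 1, 0, 0.75, -1, 0.75, 1, 0, 0.75, -1, 0.75, 1, 0, 0.75, -1, 0.75, 1, 0, 0.75], "newtons": 25}}

```text
time_s: 2.8
ee_pos: [0.4941, -0.1138, 0.4044]
eef_rot: [-3.141, -0.0, 1.934]
force: [1.1, -0.7, -0.0]
grip_width: 0.0939
```

>>> {"api": "arm_command", "payload": {"plan": [-1, -0.067, 1, 0, 0, -1, -0.067, 1, 0, 0, -1, -0.067, 1, 0, 0, -1, -0.067, 1, 0, 0, -1, -0.067, 1, 0, 0, -1, -0.067, 1, 0, 0, -1, -0.067, 1, 0, 0, -1, -0.067, 1, 0, 0, -1, -0.067, 1, 0, 0, -1, -0.067, 1, 0, 0]}}

```text
time_s: 3.8
ee_pos: [0.4669, 0.285, 0.4044]
eef_rot: [-3.141, 0.0, 1.929]
force: [0.1, -0.3, 0.5]
grip_width: 0.0939
```

```bash
python3 - <<'E'
from h import *
cv2.imwrite("pics/side1.png",vision.camera("side"));cv2.imwrite("pics/top1.png",vision.camera("top"))
o=sensors.get_obs();print(o["ee_pos"],o["qpos"],o["time_s"])
E
```

```text
[0.46724327 0.28378862 0.40468938] [ 4.78842993e-01  2.92496642e-01  1.53046542e+00 -1.88475571e-04
  1.31877317e+00  1.21934459e-01] 3.9
```

View pics/side1.png

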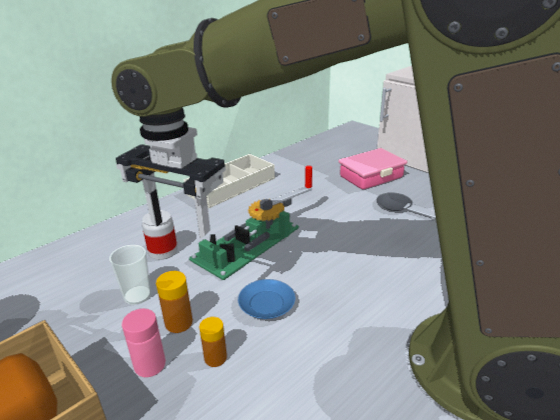

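Side view: the gripper hangs above and beyond the jars, with the arm over the counter and everything still in place. Now over the jar and down.

>>> {"api": "arm_command", "payload": {"plan": [-1, 0, 0.09, 0, 0, -1, 0, 0.09, -0.08, 0, -1, 0, 0.09, -0.16, 0, -1, 0, 0.09, -0.24, 0, -1, 0, 0.09, -0.3, 0, -1, 0, 0.09, -0.34, 0, -1, 0, 0.09, -0.34, 0, 0.1, 0, 0.09, -0.34, 0, 0.3, 0, 0.09, -0.34, 0, 0.6, 0, 0.09, -0.34, 0, 0.6, 0, 0.09, -0.34, 0, 0.6, 0, 0.09, -0.34, 0, 0.6, 0, 0.09, -0.34, 0], "newtons": 25}}

```text
time_s: 5.2
ee_pos: [0.4668, 0.3213, 0.2689]
eef_rot: [3.141, -0.0, 1.931]
force: [-1.0, -0.7, 2.0]
grip_width: 0.0555
```

```bash
python3 - <<'E'
from h import *
cv2.imwrite("pics/side2.png",vision.camera("side"))
o=sensors.get_obs();print(o["ee_pos"],o["grip_width"],o["time_s"])
E
```

```text
[0.46684252 0.32129499 0.26891592] 0.055793752959533136 5.25
```

View pics/side2.png

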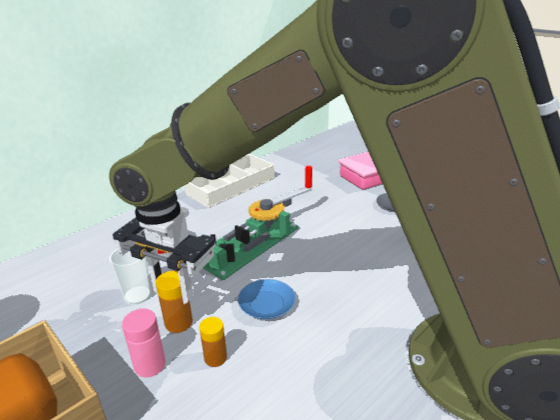

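The fingers hold the lid area at an opening of 56 mm, which matches the jar. Now lift and carry it over.

>>> {"api": "arm_command", "payload": {"plan": [0.6, 0, 0, 0.08, 0, 0.6, 0, 0, 0.18, 0, 0.6, 0, 0, 0.28, 0, 0.6, 0.02, -0.04, 0.3, 0, 0.6, 0.06, -0.12, 0.3, 0, 0.6, 0.11, -0.22, 0.3, 0, 0.6, 0.16, -0.33, 0.3, 0, 0.6, 0.21, -0.43, 0.3, 0, 0.6, 0.25, -0.51, 0.3, 0, 0.6, 0.266, -0.547, 0.3, 0, 0.6, 0.266, -0.547, 0.25, 0, 0.6, 0.266, -0.547, 0.2, 0, 0.6, 0.266, -0.547, 0.2, 0]}}

```text
time_s: 6.55
ee_pos: [0.5727, 0.1028, 0.3459]
eef_rot: [-3.137, -0.001, 1.931]
force: [-0.1, 0.2, -1.8]
grip_width: 0.0558
```

```bash
python3 - <<'E'
from h import *
for c in("side","top"): cv2.imwrite(f"pics/{c}3.png",vision.camera(c))
o=sensors.get_obs();print(o["ee_pos"],o["grip_width"],o["time_s"],o["force"])
im=cv2.imread("pics/side3.png");cv2.imwrite("pics/side3z.png",cv2.resize(im[120:300,150:350],None,fx=3,fy=3))
E
```

```text
[0.57319685 0.10292307 0.3489898 ] 0.05589739683729747 6.65 [-0.1108804   0.07778529 -2.67936079]
```

View pics/side3z.png

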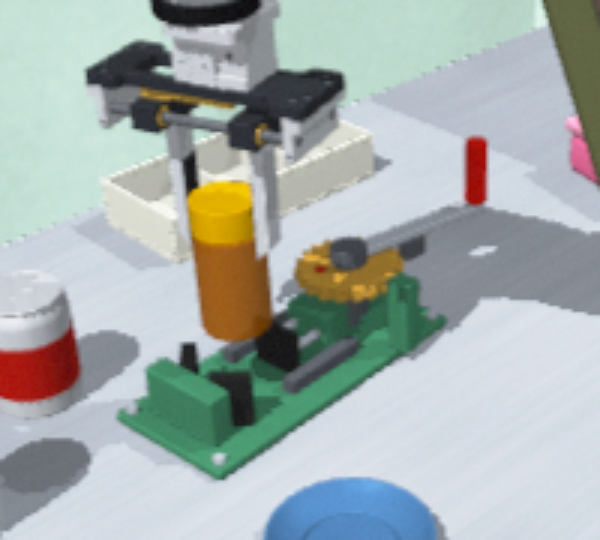

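View pics/top3.png

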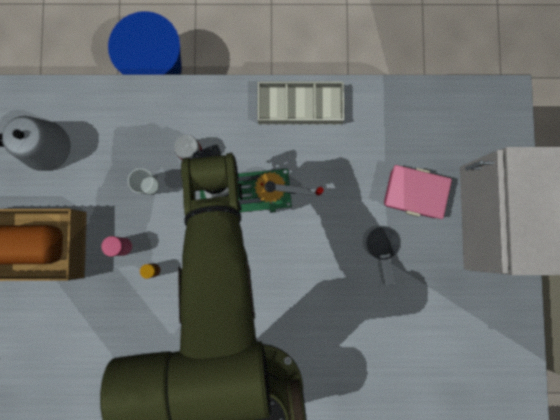

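```bash
python3 - <<'E'
from h import *
t=np.array([.573,.107]);a=np.radians(5.3);R=np.array([[np.cos(a),-np.sin(a)],[np.sin(a),np.cos(a)]])
for c,off,f in(("side",(140,100),"pics/side0.png"),("top",(150,90),"pics/top0.png")):
    im=cv2.imread(f);h,w=(200,240) if c=="side" else (140,260)
    z=cv2.resize(im[off[0]:off[0]+h,off[1]:off[1]+w],None,fx=3,fy=3)
    def px(x,y,zz):
        p=R@np.array([x,y])/1e3+t; r,q=proj(c,(*p,zz/1e3)); return (int((q-off[1]+.5)*3),int((r-off[0]+.5)*3))
    cv2.polylines(z,[np.int32([px(*p,10) for p in((60,75),(60,-200),(-60,-200),(-60,75))])],True,(0,0,255),1)
    cv2.polylines(z,[np.int32([px(28*np.cos(k),28*np.sin(k),10) for k in np.linspace(0,6.28,40)])],True,(255,0,255),1)
    cv2.polylines(z,[np.int32([px(28*np.cos(k),28*np.sin(k),54) for k in np.linspace(0,6.28,40)])],True,(255,255,0),1)
    cv2.circle(z,px(0,-140,70),3,(255,0,0),-1)
    cv2.imwrite(f"pics/ov_{c}.png",z)
E
```

```text
(no output)
```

View pics/ov_side.png

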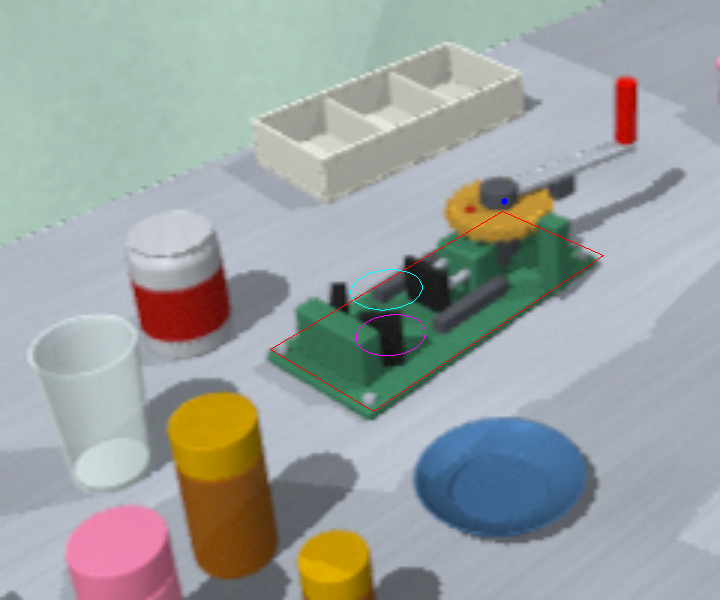

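View pics/ov_top.png

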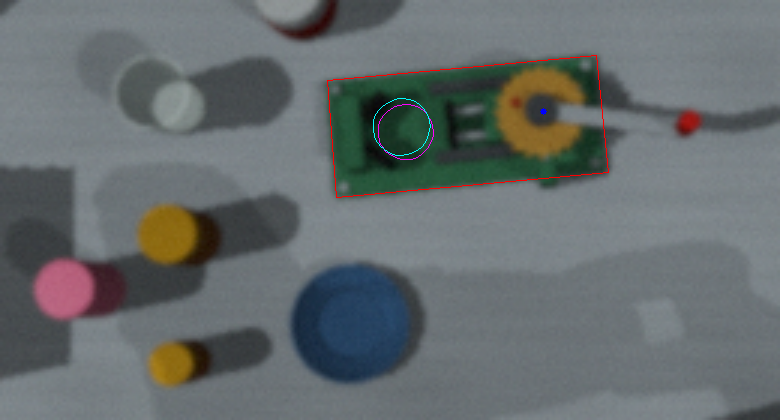

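The overlay fits the picture to about 2 mm, with the pad some 15–20 mm clear of the seated circle. Lowering the jar.

>>> {"api": "arm_command", "payload": {"plan": [0.6, 0, 0, -0.06, 0, 0.6, 0, 0, -0.11, 0, 0.6, 0, 0, -0.14, 0, 0.6, 0, 0, -0.16, 0, 0.6, 0, 0, -0.168, 0, 0.6, 0, 0, -0.17, 0, 0.6, 0, 0, -0.17, 0]}}

```text
time_s: 7.35
ee_pos: [0.5734, 0.1024, 0.2813]
eef_rot: [3.141, 0.0, 1.931]
force: [-0.7, -0.1, -2.4]
grip_width: 0.0559
```

```bash
python3 - <<'E'
from h import *
cv2.imwrite(f"pics/side4.png",vision.camera("side"))
o=sensors.get_obs();print(o["ee_pos"],o["grip_width"],o["time_s"],o["force"],o["moment"])
im=cv2.imread("pics/side4.png");cv2.imwrite("pics/side4z.png",cv2.resize(im[120:300,150:350],None,fx=3,fy=3))
E
```

```text
[0.57338864 0.10244925 0.28138602] 0.05561915975282105 7.4 [-0.64005438 -0.33313222 -2.92234711] [-0.01754834 -0.10449009 -0.0253771 ]
```

View pics/side4z.png

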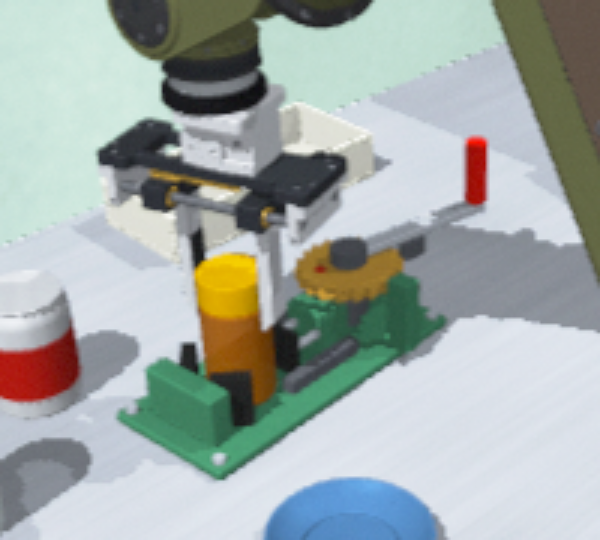

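>>> {"api": "arm_command", "payload": {"plan": [0.6, 0, 0, -0.003, 0, 0.6, 0, 0, -0.006, 0, 0.6, 0, 0, -0.0065, 0, 0.6, 0, 0, -0.0065, 0]}}

```text
time_s: 7.8
ee_pos: [0.5733, 0.1024, 0.2788]
eef_rot: [3.141, 0.0, 1.931]
force: [-3.8, 0.8, 5.1]
grip_width: 0.056
```

Contact with the plate is felt (Fz up by 8 N). Release, then rise.

>>> {"api": "arm_command", "payload": {"plan": [-0.5, 0, 0, 0, 0, -0.8, 0, 0, 0, 0, -0.8, 0, 0, 0, 0, -0.8, 0, 0, 0, 0, -0.8, 0, 0, 0.05, 0, -0.8, 0, 0, 0.12, 0, -0.8, 0, 0, 0.22, 0, -0.8, 0, 0, 0.3, 0, -0.8, 0, -0.1, 0.3, 0, -0.8, 0, -0.22, 0.3, 0, -0.8, 0, -0.34, 0.3, 0, -0.8, 0, -0.46, 0.3, 0, -0.8, 0, -0.46, 0.3, 0]}}

```text
time_s: 9.1
ee_pos: [0.5729, -0.0862, 0.3979]
eef_rot: [-3.141, 0.001, 1.926]
force: [0.4, 0.2, 0.1]
grip_width: 0.0846
```

```bash
python3 - <<'E'
from fit import *
for c in("side","top"): cv2.imwrite(f"pics/{c}5.png",vision.camera(c))
o=sensors.get_obs();print(o["ee_pos"],o["grip_width"],o["time_s"],o["force"])
im=cv2.imread("pics/side5.png");cv2.imwrite("pics/side5z.png",cv2.resize(im[140:300,170:340],None,fx=4,fy=4)[:600])
for n,c in(("jar_mid","side"),("handle","side"),("jar_mid","top"),("handle","top")):
    for k,d in enumerate(vision.pinpoint(n,c)): print(c,n,round(d["confidence"],2),np.round(d["at"],1), onz(c,d["at"],.066 if n=="jar_mid" else .112))
E
```

```text
[ 0.5732 -0.0823  0.3979] 0.08429388843108654 9.2 [0.1707 1.6237 0.0007]
side jar_mid 0.96 [342. 214.] [0.3236 0.3342 0.066 ]
side jar_mid 0.95 [341.7 144.7] [0.4083 0.4181 0.066 ]
side jar_mid 0.68 [228.  227.2] [0.5871 0.0982 0.066 ]
side jar_mid 0.49 [249.6 163.7] [0.6197 0.2521 0.066 ]
side handle 0.67 [178.9 305.7] [ 0.5664 -0.1522  0.112 ]
top jar_mid 0.8 [268.  151.4] [0.3515 0.3111 0.066 ]
top jar_mid 0.79 [191.2 221.1] [0.5735 0.1124 0.066 ]
top jar_mid 0.78 [244.7 114.9] [0.4186 0.4176 0.066 ]
top handle 0.58 [191.2 319.8] [ 0.5676 -0.1719  0.112 ]
```

View pics/side5z.png

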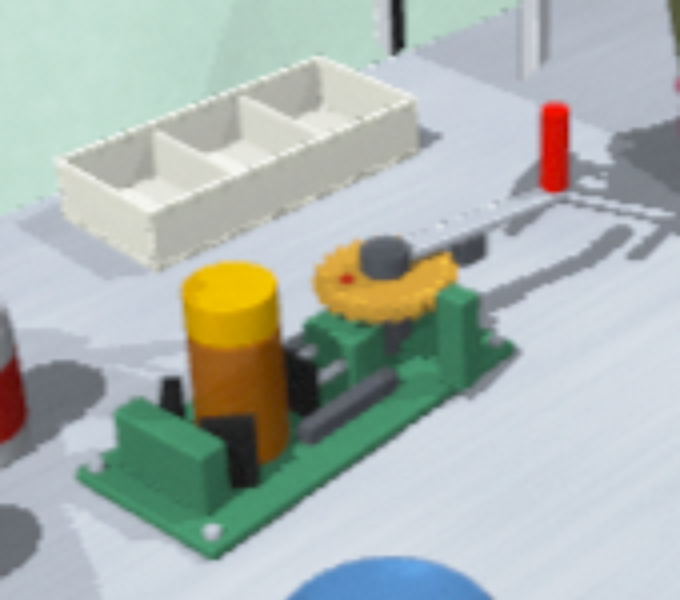

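View pics/top5.png

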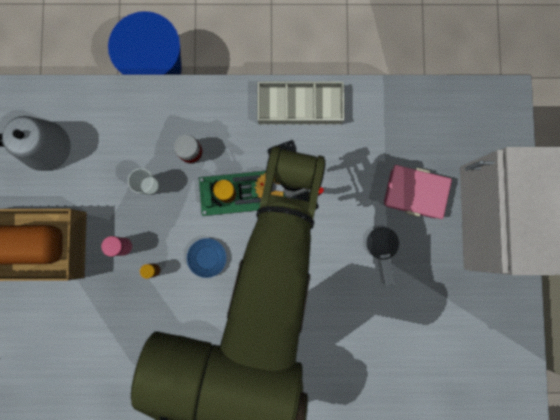

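The jar stands upright in the seat, at about (200,222) in the side view. The handle is at about (0.571, -0.169), so lever ≈ 0.2. I'll cage the handle with open fingers.

>>> {"api": "arm_command", "payload": {"plan": [-0.8, -0.005, -0.12, 0, -0.07, -0.8, -0.005, -0.218, 0, -0.14, -0.8, -0.005, -0.218, 0, -0.21, -0.8, -0.005, -0.218, 0, -0.223, -0.8, -0.005, -0.218, -0.08, -0.223, -0.8, -0.005, -0.218, -0.16, -0.223, -0.8, -0.005, -0.218, -0.23, -0.223, -0.8, -0.005, -0.218, -0.258, -0.223, -0.8, -0.005, -0.218, -0.258, -0.223]}}

```text
time_s: 10.3
ee_pos: [0.5714, -0.1678, 0.2939]
eef_rot: [-3.14, -0.001, 1.467]
force: [-0.3, 0.6, -0.3]
grip_width: 0.0845
```

```bash
python3 - <<'E'
from fit import *
cv2.imwrite(f"pics/side6.png",vision.camera("side"))
o=sensors.get_obs();print(o["ee_pos"],o["eef_rot"],o["grip_width"],o["time_s"],o["force"])
im=cv2.imread("pics/side6.png");cv2.imwrite("pics/side6z.png",cv2.resize(im[100:260,230:400],None,fx=4,fy=4)[:600])
for l in(.2,):
    print(proj("side",(o["ee_pos"][0],o["ee_pos"][1],.142)),proj("side",(o["ee_pos"][0],o["ee_pos"][1],.115)))
E
```

```text
[ 0.5716 -0.1681  0.2954] [ 3.1415 -0.      1.466 ] 0.08475237082914905 10.35 [ 0.1379 -0.6902 -0.8806]
(np.float64(166.07190448551512), np.float64(308.5035177515087)) (np.float64(175.3061417256748), np.float64(308.3772607681922))
```

View pics/side6z.png

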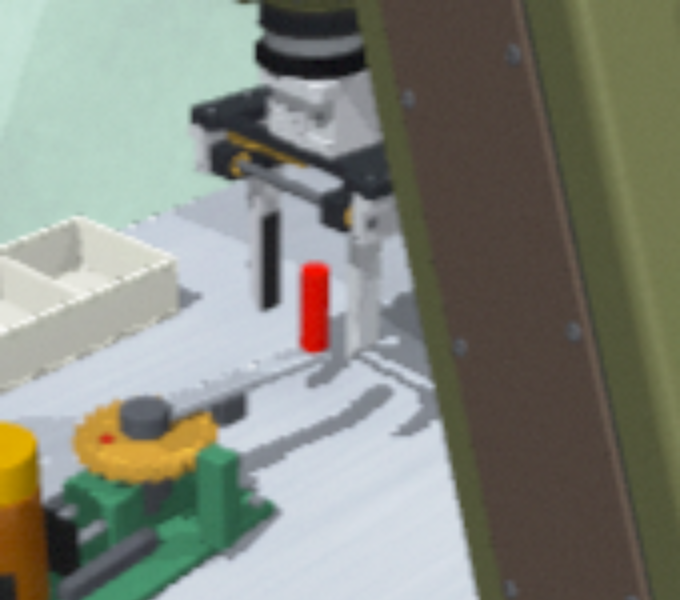

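The handle stands between the fingers at (zoom 314,308), and clear of them. Now to work out the arc.

```bash
cat > arc.py <<'E'
import numpy as np
W=np.array([.586,-.0315]); B=np.radians(5.3-90)-.4
def pos(t): return W+.14*np.array([np.cos(B+t),np.sin(B+t)])
def yaw(t): return B+t+np.pi  # tool y along tangent: yaw=phi+90, phi=B+t+90
def row(t,ref):  # ref=(x,y,yaw) commanded at call start
    d=(pos(t)-np.array(ref[:2]))/.4; return np.round([d[0],d[1],np.degrees(yaw(t)-ref[2])/120],3).tolist()
E
python3 - <<'E'
from arc import *
ref=(.5716,-.1683,1.466)
for t in np.arange(-.05,.90,.05): print(round(t,2),row(t,ref),pos(t),yaw(t))
E
```

```text
-0.05 [-0.086, 0.014, -0.121] [ 0.53700965 -0.16264856] 1.213298777150596
0.0 [-0.07, 0.008, -0.097] [ 0.54362557 -0.16493316] 1.2632987771505961
0.05 [-0.053, 0.004, -0.073] [ 0.5503474  -0.16688424] 1.3132987771505962
0.1 [-0.036, -0.0, -0.049] [ 0.55715835 -0.16849693] 1.3632987771505962
0.15 [-0.019, -0.004, -0.025] [ 0.56404139 -0.1697672 ] 1.413298777150596
0.2 [-0.002, -0.006, -0.001] [ 0.57097931 -0.17069188] 1.463298777150596
0.25 [0.016, -0.007, 0.023] [ 0.57795478 -0.17126865] 1.5132987771505961
0.3 [0.033, -0.008, 0.046] [ 0.58495035 -0.17149607] 1.5632987771505962
0.35 [0.051, -0.008, 0.07] [ 0.59194855 -0.17137357] 1.6132987771505962
0.4 [0.068, -0.007, 0.094] [ 0.59893188 -0.17090146] 1.663298777150596
0.45 [0.086, -0.004, 0.118] [ 0.60588289 -0.17008092] 1.713298777150596
0.5 [0.103, -0.002, 0.142] [ 0.6127842 -0.168914 ] 1.7632987771505961
0.55 [0.12, 0.002, 0.166] [ 0.61961856 -0.16740361] 1.8132987771505962
0.6 [0.137, 0.007, 0.19] [ 0.6263689  -0.16555354] 1.8632987771505962
0.65 [0.154, 0.012, 0.214] [ 0.63301833 -0.16336841] 1.913298777150596
0.7 [0.17, 0.019, 0.237] [ 0.63955025 -0.16085367] 1.963298777150596
0.75 [0.186, 0.026, 0.261] [ 0.64594831 -0.15801561] 2.013298777150596
0.8 [0.201, 0.034, 0.285] [ 0.65219654 -0.15486133] 2.063298777150596
0.85 [0.217, 0.042, 0.309] [ 0.65827931 -0.15139872] 2.113298777150596
```

>>> {"api": "arm_command", "payload": {"plan": [0.0, 0, 0, 0, 0, 0.32, 0, 0, 0, 0, 0.32, 0, 0, 0, 0, 0.32, 0.033, -0.008, 0, 0.046, 0.32, 0.068, -0.007, 0, 0.094, 0.32, 0.103, -0.002, 0, 0.142, 0.32, 0.137, 0.007, 0, 0.19, 0.32, 0.17, 0.019, 0, 0.237, 0.32, 0.186, 0.026, 0, 0.261, 0.32, 0.201, 0.034, 0, 0.285, 0.32, 0.201, 0.034, 0, 0.285, 0.32, 0.201, 0.034, 0, 0.285], "newtons": 40}}

```text
time_s: 11.55
ee_pos: [0.6515, -0.1552, 0.295]
eef_rot: [3.141, 0.0, 2.059]
force: [0.1, 0.2, -0.1]
grip_width: 0.0321
```

```bash
cat > look.py <<'E'
import sys
from fit import *
from arc import W,B
n=sys.argv[1]
F=[]
for k in range(6):
    im=vision.camera("top" if k%2 else "side"); o=sensors.get_obs(); F.append(o["force"])
    cv2.imwrite(f"pics/{'top' if k%2 else 'side'}_{n}.png",im)
F=np.array(F); p=o["ee_pos"]; a=np.arctan2(*(p[:2]-W)[::-1]); tg=np.array([-np.sin(a),np.cos(a)]); rd=np.array([np.cos(a),np.sin(a)])
print("t",a-B,"r",np.linalg.norm(p[:2]-W),"z",p[2],"yaw",o["eef_rot"][2],"grip",o["grip_width"],"time",o["time_s"])
print("tang F",F[:,:2]@tg,"mean",(F[:,:2]@tg).mean(),"rad",(F[:,:2]@rd).mean(),"z",F[:,2].mean())
im=cv2.imread(f"pics/side_{n}.png");cv2.imwrite(f"pics/side_{n}z.png",cv2.resize(im[130:280,180:360],None,fx=4,fy=4)[:600])
E
python3 look.py s1
```

```text
t 0.7943686531642422 r 0.14002750821666995 z 0.2949767446804552 yaw 2.059961277636954 grip 0.032053845076515236 time 11.85
tang F [-1.1613  0.4889  0.1264  0.366   0.373   0.1408] mean 0.055630913373442635 rad -0.012816151235913934 z -0.042678949342317564
```

View pics/side_s1z.png

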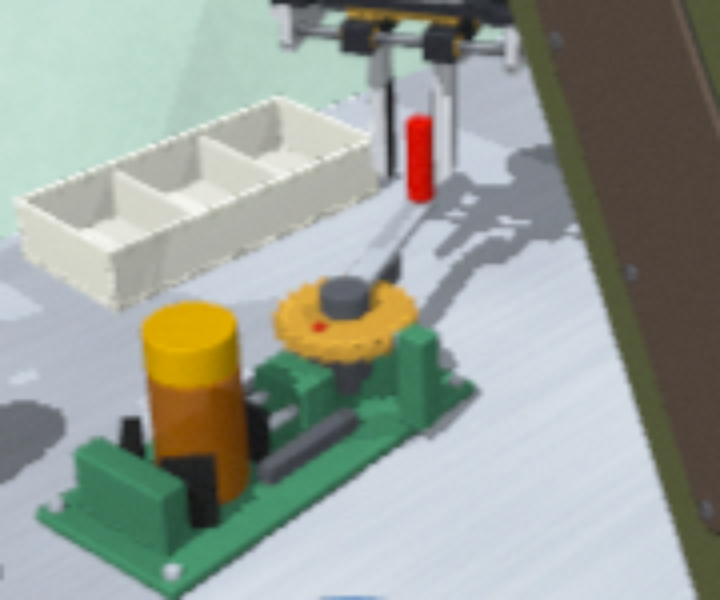

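The jar is still seated and the pad is now close to it. The free run needs about 0 N held still. I'll swing back, then push again.

```bash
cat > rows.py <<'E'
import sys
from arc import *
ts=[float(a) for a in sys.argv[1:]]
ref=(*pos(ts[0]),yaw(ts[0])); out=[]
for t in ts[1:]:
    r=row(t,ref); out+=[0.32,r[0],r[1],0,r[2]]
print(out)
E
python3 rows.py 0.8 0.7 0.6 0.5 0.4 0.3 0.2 0.1 0.02 -0.02 -0.02 0.1 0.2 0.3 0.4 0.5 0.55 0.6 0.6
```

```text
[0.32, -0.032, -0.015, 0, -0.048, 0.32, -0.065, -0.027, 0, -0.095, 0.32, -0.099, -0.035, 0, -0.143, 0.32, -0.133, -0.04, 0, -0.191, 0.32, -0.168, -0.042, 0, -0.239, 0.32, -0.203, -0.04, 0, -0.286, 0.32, -0.238, -0.034, 0, -0.334, 0.32, -0.265, -0.027, 0, -0.372, 0.32, -0.278, -0.023, 0, -0.392, 0.32, -0.278, -0.023, 0, -0.392, 0.32, -0.238, -0.034, 0, -0.334, 0.32, -0.203, -0.04, 0, -0.286, 0.32, -0.168, -0.042, 0, -0.239, 0.32, -0.133, -0.04, 0, -0.191, 0.32, -0.099, -0.035, 0, -0.143, 0.32, -0.081, -0.031, 0, -0.119, 0.32, -0.065, -0.027, 0, -0.095, 0.32, -0.065, -0.027, 0, -0.095]
```

>>> {"api": "arm_command", "payload": {"plan": [0.32, -0.032, -0.015, 0, -0.048, 0.32, -0.065, -0.027, 0, -0.095, 0.32, -0.099, -0.035, 0, -0.143, 0.32, -0.133, -0.04, 0, -0.191, 0.32, -0.168, -0.042, 0, -0.239, 0.32, -0.203, -0.04, 0, -0.286, 0.32, -0.238, -0.034, 0, -0.334, 0.32, -0.265, -0.027, 0, -0.372, 0.32, -0.278, -0.023, 0, -0.392, 0.32, -0.278, -0.023, 0, -0.392]}}

```text
time_s: 12.85
ee_pos: [0.54, -0.1643, 0.2951]
eef_rot: [3.141, 0.0, 1.238]
force: [0.7, -1.2, -0.8]
grip_width: 0.0318
```

```bash
python3 look.py b1; python3 rows.py -0.02 0.1 0.2 0.3 0.4 0.5 0.55 0.6 0.6 0.6
```

```text
t -0.021533377865401437 r 0.1404582427740369 z 0.2947365764178428 yaw 1.2400762082371208 grip 0.0318061504777448 time 13.15
tang F [ 0.8033 -0.0984  0.1125 -0.4681 -0.958  -0.4263] mean -0.17251220601617676 rad -0.016735160313299146 z 0.07624457353298092
[0.32, 0.04, -0.011, 0, 0.057, 0.32, 0.075, -0.017, 0, 0.105, 0.32, 0.11, -0.019, 0, 0.153, 0.32, 0.145, -0.017, 0, 0.201, 0.32, 0.18, -0.012, 0, 0.248, 0.32, 0.197, -0.008, 0, 0.272, 0.32, 0.214, -0.004, 0, 0.296, 0.32, 0.214, -0.004, 0, 0.296, 0.32, 0.214, -0.004, 0, 0.296]
```

View pics/side_b1z.png

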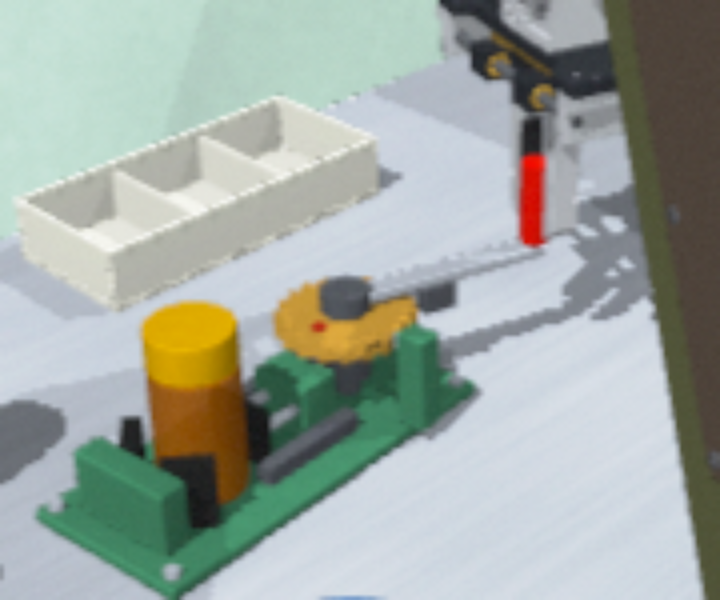

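>>> {"api": "arm_command", "payload": {"plan": [0.32, 0.04, -0.011, 0, 0.057, 0.32, 0.075, -0.017, 0, 0.105, 0.32, 0.11, -0.019, 0, 0.153, 0.32, 0.145, -0.017, 0, 0.201, 0.32, 0.18, -0.012, 0, 0.248, 0.32, 0.197, -0.008, 0, 0.272, 0.32, 0.214, -0.004, 0, 0.296, 0.32, 0.214, -0.004, 0, 0.296]}}

```text
time_s: 13.95
ee_pos: [0.6265, -0.1659, 0.2945]
eef_rot: [-3.141, -0.0, 1.861]
force: [0.3, -0.9, 0.5]
grip_width: 0.0322
```

```bash
python3 look.py f2; python3 rows.py 0.6 0.65 0.7 0.75 0.8 0.8 0.8
```

```text
t 0.5956800601551251 r 0.1403192254607097 z 0.2949154066865822 yaw 1.8586082937102373 grip 0.031759875841991324 time 14.25
tang F [-1.7458 -0.0669  0.0777 -0.0897  0.147  -0.4491] mean -0.35446054512251596 rad 0.11608870806682585 z 0.3033185662701988
[0.32, 0.017, 0.005, 0, 0.024, 0.32, 0.033, 0.012, 0, 0.048, 0.32, 0.049, 0.019, 0, 0.072, 0.32, 0.065, 0.027, 0, 0.095, 0.32, 0.065, 0.027, 0, 0.095, 0.32, 0.065, 0.027, 0, 0.095]
```

View pics/side_f2z.png

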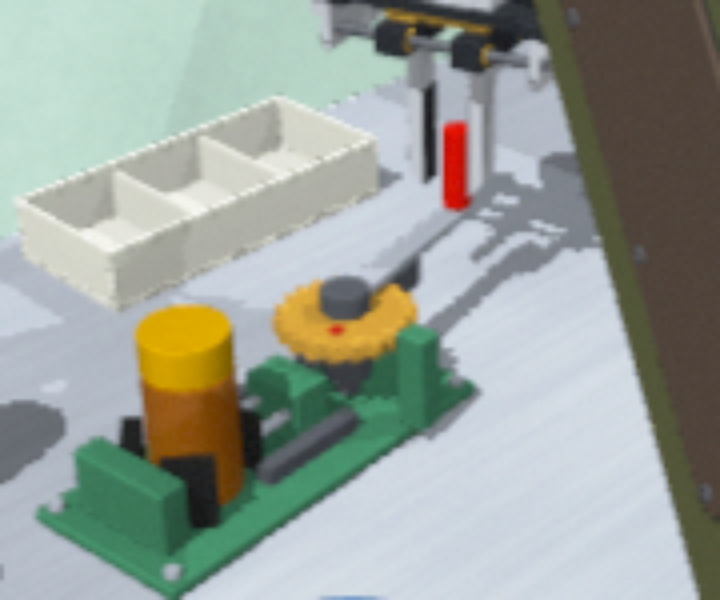

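The jaw has taken up the gap and is sliding the jar home; the jar's image moved about 2 px towards the V. I'll go on in smaller steps.

>>> {"api": "arm_command", "payload": {"plan": [0.32, 0.017, 0.005, 0, 0.024, 0.32, 0.033, 0.012, 0, 0.048, 0.32, 0.049, 0.019, 0, 0.072, 0.32, 0.065, 0.027, 0, 0.095, 0.32, 0.065, 0.027, 0, 0.095]}}

```text
time_s: 14.75
ee_pos: [0.6522, -0.155, 0.2948]
eef_rot: [3.142, 0.0, 2.059]
force: [-0.0, -0.2, -0.7]
grip_width: 0.0318
```

```bash
python3 look.py f3; python3 rows.py 0.8 0.83 0.86 0.88  0.88
```

```text
t 0.7964269138711695 r 0.14019334909027406 z 0.29493694159455314 yaw 2.0574889622364005 grip 0.03181012673693206 time 15.05
tang F [ 0.1799 -0.1287  0.4423 -0.0988  0.4592 -0.8352] mean 0.0031065044328805747 rad -0.15213017791997116 z 0.07101286065289074
[0.32, 0.009, 0.005, 0, 0.014, 0.32, 0.018, 0.01, 0, 0.029, 0.32, 0.024, 0.014, 0, 0.038, 0.32, 0.024, 0.014, 0, 0.038]
```

View pics/side_f3z.png

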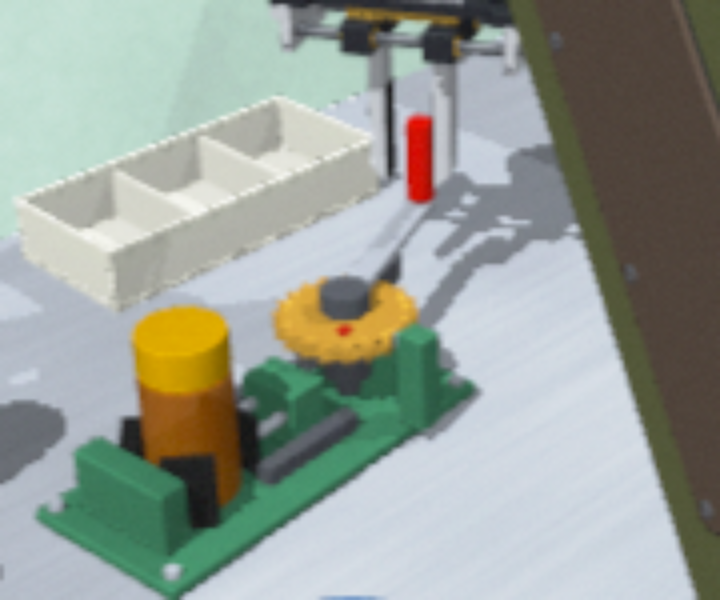

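```bash
python3 rows.py 0.8 0.7 0.6 0.5 0.4 0.3 0.2 0.1 0.02 -0.03 -0.03 0.1 0.2 0.3 0.35 0.4 0.4 0.4
```

```text
[0.32, -0.032, -0.015, 0, -0.048, 0.32, -0.065, -0.027, 0, -0.095, 0.32, -0.099, -0.035, 0, -0.143, 0.32, -0.133, -0.04, 0, -0.191, 0.32, -0.168, -0.042, 0, -0.239, 0.32, -0.203, -0.04, 0, -0.286, 0.32, -0.238, -0.034, 0, -0.334, 0.32, -0.265, -0.027, 0, -0.372, 0.32, -0.281, -0.022, 0, -0.396, 0.32, -0.281, -0.022, 0, -0.396, 0.32, -0.238, -0.034, 0, -0.334, 0.32, -0.203, -0.04, 0, -0.286, 0.32, -0.168, -0.042, 0, -0.239, 0.32, -0.151, -0.041, 0, -0.215, 0.32, -0.133, -0.04, 0, -0.191, 0.32, -0.133, -0.04, 0, -0.191, 0.32, -0.133, -0.04, 0, -0.191]
```

>>> {"api": "arm_command", "payload": {"plan": [0.32, -0.032, -0.015, 0, -0.048, 0.32, -0.065, -0.027, 0, -0.095, 0.32, -0.099, -0.035, 0, -0.143, 0.32, -0.133, -0.04, 0, -0.191, 0.32, -0.168, -0.042, 0, -0.239, 0.32, -0.203, -0.04, 0, -0.286, 0.32, -0.238, -0.034, 0, -0.334, 0.32, -0.265, -0.027, 0, -0.372, 0.32, -0.281, -0.022, 0, -0.396, 0.32, -0.281, -0.022, 0, -0.396, 0.32, -0.238, -0.034, 0, -0.334, 0.32, -0.203, -0.04, 0, -0.286, 0.32, -0.168, -0.042, 0, -0.239, 0.32, -0.151, -0.041, 0, -0.215, 0.32, -0.133, -0.04, 0, -0.191, 0.32, -0.133, -0.04, 0, -0.191]}}

```text
time_s: 16.65
ee_pos: [0.5994, -0.1713, 0.2947]
eef_rot: [-3.142, 0.0, 1.661]
force: [-0.5, -0.1, 0.2]
grip_width: 0.0324
```

```bash
python3 look.py f4; python3 rows.py 0.4 0.45 0.5 0.55 0.6 0.6
```

```text
t 0.39801646481476394 r 0.14025589960760307 z 0.29484308382503743 yaw 1.6578250955495444 grip 0.03222092785698191 time 16.95
tang F [-0.766  -0.6251 -0.2299 -0.0251 -0.1566 -0.5763] mean -0.3964948665840227 rad -0.2099520712981475 z -0.0496315540071717
[0.32, 0.017, 0.002, 0, 0.024, 0.32, 0.035, 0.005, 0, 0.048, 0.32, 0.052, 0.009, 0, 0.072, 0.32, 0.069, 0.013, 0, 0.095, 0.32, 0.069, 0.013, 0, 0.095]
```

View pics/side_f4z.png

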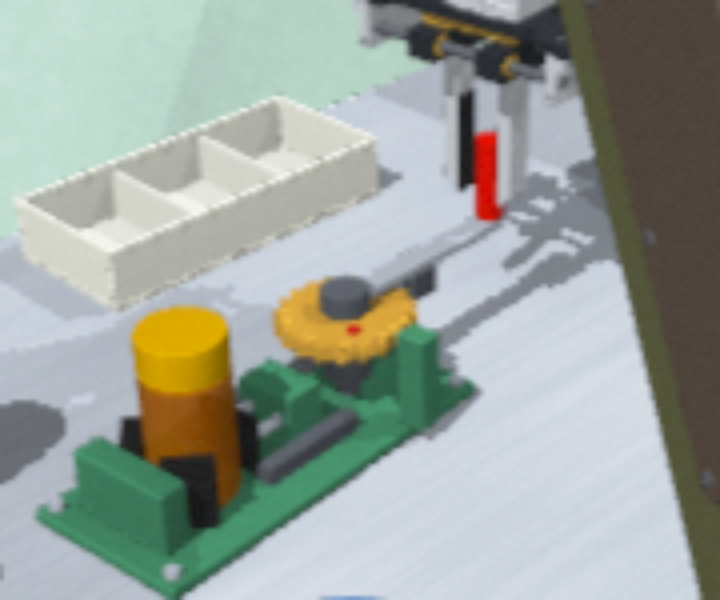

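>>> {"api": "arm_command", "payload": {"plan": [0.32, 0.017, 0.002, 0, 0.024, 0.32, 0.035, 0.005, 0, 0.048, 0.32, 0.052, 0.009, 0, 0.072, 0.32, 0.069, 0.013, 0, 0.095, 0.32, 0.069, 0.013, 0, 0.095]}}

```text
time_s: 17.45
ee_pos: [0.6265, -0.1659, 0.2948]
eef_rot: [-3.141, -0.0, 1.858]
force: [-4.6, 0.0, 2.7]
grip_width: 0.0319
```

```bash
python3 look.py f5; python3 rows.py 0.6 0.63 0.66 0.69 0.72 0.72
```

```text
t 0.5976976769085149 r 0.14041285559627523 z 0.29480664267017226 yaw 1.8564503669929309 grip 0.0315269673142719 time 17.75
tang F [-3.1664 -4.1409 -3.6827 -4.5478 -4.3306 -4.4197] mean -4.048026691379706 rad -1.1069283262557819 z 0.8860008820807739
[0.32, 0.01, 0.003, 0, 0.014, 0.32, 0.02, 0.007, 0, 0.029, 0.32, 0.03, 0.01, 0, 0.043, 0.32, 0.039, 0.014, 0, 0.057, 0.32, 0.039, 0.014, 0, 0.057]
```

The push has risen to about 4.3 N held still. I'll continue in small steps.

>>> {"api": "arm_command", "payload": {"plan": [0.32, 0.01, 0.003, 0, 0.014, 0.32, 0.02, 0.007, 0, 0.029, 0.32, 0.03, 0.01, 0, 0.043, 0.32, 0.039, 0.014, 0, 0.057, 0.32, 0.039, 0.014, 0, 0.057]}}

```text
time_s: 18.25
ee_pos: [0.642, -0.1604, 0.2948]
eef_rot: [-3.141, -0.0, 1.977]
force: [-6.3, -1.1, 2.2]
grip_width: 0.032
```

```bash
python3 look.py f6; python3 rows.py 0.72 0.75 0.78 0.81 0.84 0.84
```

```text
t 0.7155518390717934 r 0.1405326171455955 z 0.2948039019227603 yaw 1.9760779639673518 grip 0.03182076495340594 time 18.55
tang F [-6.4317 -6.1026 -6.5454 -5.4476 -5.9122 -6.4576] mean -6.149525460830302 rad -2.735135097841377 z 1.821427183769434
[0.32, 0.01, 0.004, 0, 0.014, 0.32, 0.019, 0.009, 0, 0.029, 0.32, 0.028, 0.014, 0, 0.043, 0.32, 0.037, 0.019, 0, 0.057, 0.32, 0.037, 0.019, 0, 0.057]
```

View pics/side_f6z.png

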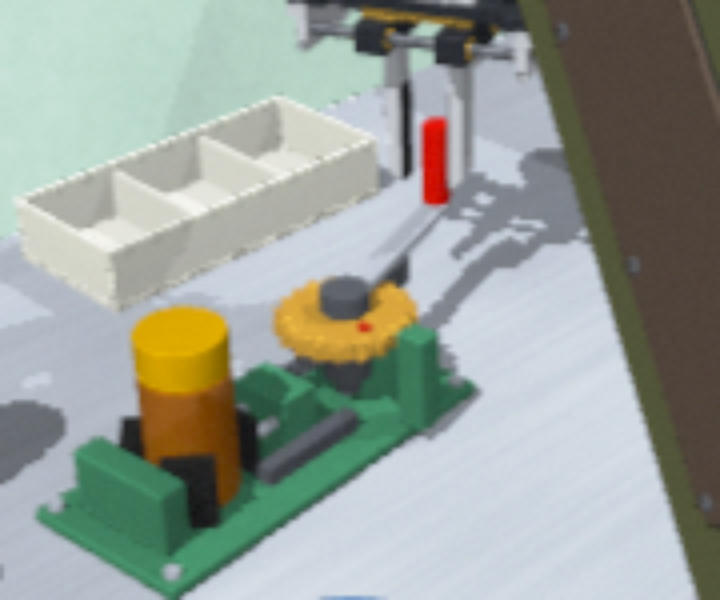

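```bash
python3 - <<'E'
from fit import *
from arc import W,B
for f in("side0","side5","side_s1","side_b1","side_f2","side_f3","side_f4","side_f5","side_f6"):
    im=cv2.imread(f"pics/{f}.png").astype(float)[195:225,245:290]
    w=np.clip(im[...,2]-2.2*im[...,1]-20,0,None); 
    if w.sum()==0: print(f,"none");continue
    r,c=np.mgrid[195:225,245:290]; at=((w*r).sum()/w.sum(),(w*c).sum()/w.sum())
    p=onz("side",at,.070)[:2]; d=p-W; print(f,np.round(at,2),"r",np.linalg.norm(d),"ang",np.arctan2(d[1],d[0]))
E
```

```text
side0 [209.3  256.26] r 0.03025964999799629 ang 1.1874047863779658
side5 [209.29 256.33] r 0.030069700256287503 ang 1.1889718644174527
side_s1 [211.31 259.39] r 0.029169825099421353 ang 1.6311210668353944
side_b1 [211.27 259.31] r 0.029155309085165337 ang 1.620132703255193
side_f2 [212.   263.59] r 0.026765424047382545 ang 2.027035683564751
side_f3 [212.25 265.49] r 0.026863356613586683 ang 2.2133323693052356
side_f4 [212.   267.93] r 0.025605393984779772 ang 2.442973429639326
side_f5 [211.82 269.59] r 0.02553425716457808 ang 2.607618730860601
side_f6 [211.46 270.48] r 0.024542817655370704 ang 2.7097834838579593
```

```bash
cat > dot.py <<'E'
from fit import *
from scipy.optimize import least_squares
from arc import W,B
import sys
N=["side0","side5","side_s1","side_b1","side_f2","side_f3","side_f4","side_f5","side_f6"]+sys.argv[1:]
Q=[]
for f in N:
    im=cv2.imread(f"pics/{f}.png").astype(float)[195:225,245:290]
    w=np.clip(im[...,2]-2.2*im[...,1]-20,0,None); r,c=np.mgrid[195:225,245:290]
    Q.append(onz("side",((w*r).sum()/w.sum(),(w*c).sum()/w.sum()),.070)[:2])
Q=np.array(Q)
s=least_squares(lambda p:np.hypot(*(Q-p[:2]).T)-p[2],[*W,.029]); print(s.x,s.fun)
A=np.arctan2(*(Q-s.x[:2]).T[::-1])%(2*np.pi)
for n,a in zip(N,A): print(n,round(a,3),"notches from start",round((a-A[0])/.31416,2))
E
python3 dot.py
```

```text
[ 0.5891 -0.029   0.0268] [ 0.     -0.0002  0.0002  0.0002 -0.0006  0.0002 -0.0001  0.0004 -0.0002]
side0 1.261 notches from start 0.0
side5 1.263 notches from start 0.01
side_s1 1.753 notches from start 1.57
side_b1 1.741 notches from start 1.53
side_f2 2.177 notches from start 2.92
side_f3 2.362 notches from start 3.51
side_f4 2.591 notches from start 4.23
side_f5 2.746 notches from start 4.73
side_f6 2.845 notches from start 5.04
```

Held force is 6.1 N. By the wheel mark, the drive pawl is engaged. Another small step.

>>> {"api": "arm_command", "payload": {"plan": [0.32, 0.01, 0.004, 0, 0.014, 0.32, 0.019, 0.009, 0, 0.029, 0.32, 0.019, 0.009, 0, 0.029]}}

```text
time_s: 18.85
ee_pos: [0.6496, -0.1568, 0.2948]
eef_rot: [-3.141, -0.0, 2.038]
force: [-5.4, -1.7, 2.5]
grip_width: 0.0323
```

```bash
python3 look.py f7;  python3 dot.py side_f7|tail -2; python3 rows.py 0.78 0.75 0.7 0.65 0.6 0.6
```

```text
t 0.7757325608199437 r 0.14055813132097358 z 0.29481736661545377 yaw 2.036810401228866 grip 0.032054869276953814 time 19.15
tang F [-5.8743 -4.8911 -4.4364 -4.9402 -4.9309 -4.9137] mean -4.997758253403542 rad -1.7468230469770418 z 0.8905800392687627
side_f6 2.872 notches from start 5.19
side_f7 2.976 notches from start 5.52
[0.32, -0.009, -0.005, 0, -0.014, 0.32, -0.025, -0.012, 0, -0.038, 0.32, -0.042, -0.018, 0, -0.062, 0.32, -0.058, -0.023, 0, -0.086, 0.32, -0.058, -0.023, 0, -0.086]
```

>>> {"api": "arm_command", "payload": {"plan": [0.32, -0.009, -0.005, 0, -0.014, 0.32, -0.025, -0.012, 0, -0.038, 0.32, -0.042, -0.018, 0, -0.062, 0.32, -0.058, -0.023, 0, -0.086, 0.32, -0.058, -0.023, 0, -0.086]}}

```text
time_s: 19.65
ee_pos: [0.6258, -0.1663, 0.2948]
eef_rot: [-3.141, -0.0, 1.855]
force: [-5.1, -1.9, -1.0]
grip_width: 0.032
```

```bash
python3 look.py b7;  python3 dot.py side_f7 side_b7|tail -4; python3 rows.py 0.6 0.5 0.4 0.3 0.2 0.1 0.02 -0.03 -0.03
```

```text
t 0.5996765213559978 r 0.14050756074814072 z 0.2948041034358295 yaw 1.8581805034880774 grip 0.03233999351558311 time 19.95
tang F [-6.0768 -4.9727 -5.9372 -5.3919 -5.8292 -5.2632] mean -5.578497975234961 rad -0.1807841387714487 z 0.3663263426689789
side_f5 2.765 notches from start 4.84
side_f6 2.866 notches from start 5.17
side_f7 2.97 notches from start 5.5
side_b7 2.765 notches from start 4.85
[0.32, -0.034, -0.008, 0, -0.048, 0.32, -0.069, -0.013, 0, -0.095, 0.32, -0.104, -0.015, 0, -0.143, 0.32, -0.138, -0.013, 0, -0.191, 0.32, -0.173, -0.007, 0, -0.239, 0.32, -0.2, -0.001, 0, -0.277, 0.32, -0.217, 0.005, 0, -0.301, 0.32, -0.217, 0.005, 0, -0.301]
```

View pics/side_b7z.png

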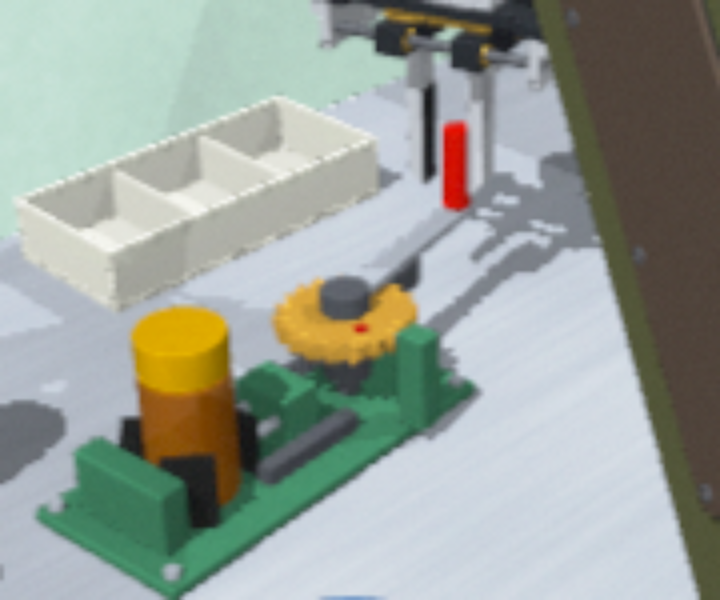

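>>> {"api": "arm_command", "payload": {"plan": [0.32, -0.017, -0.004, 0, -0.024, 0.32, -0.034, -0.008, 0, -0.048, 0.32, -0.034, -0.008, 0, -0.048]}}

```text
time_s: 20.25
ee_pos: [0.6126, -0.1693, 0.2949]
eef_rot: [-3.142, 0.0, 1.756]
force: [-4.2, -0.0, -1.4]
grip_width: 0.0318
```

```bash
python3 look.py b8;  python3 dot.py side_f7 side_b7 side_b8|tail -5; python3 rows.py 0.5 0.45 0.4  0.4 
```

```text
t 0.5013212423597826 r 0.14033251328752813 z 0.29483517121371794 yaw 1.757660391250336 grip 0.03246086163032735 time 20.55
tang F [-4.8362 -4.5998 -5.3818 -4.9698 -4.2759 -4.2572] mean -4.720108440288759 rad 1.005198055089002 z 0.25391025273490847
side_f5 2.764 notches from start 4.85
side_f6 2.866 notches from start 5.17
side_f7 2.97 notches from start 5.51
side_b7 2.764 notches from start 4.85
side_b8 2.691 notches from start 4.62
[0.32, -0.017, -0.003, 0, -0.024, 0.32, -0.035, -0.005, 0, -0.048, 0.32, -0.035, -0.005, 0, -0.048]
```

>>> {"api": "arm_command", "payload": {"plan": [0.32, -0.017, -0.003, 0, -0.024, 0.32, -0.035, -0.005, 0, -0.048, 0.32, -0.035, -0.005, 0, -0.048]}}

```text
time_s: 20.85
ee_pos: [0.5988, -0.1711, 0.2951]
eef_rot: [3.14, 0.0, 1.656]
force: [-0.6, 0.3, 0.2]
grip_width: 0.0319
```

```bash
python3 look.py b9;  python3 dot.py side_f7 side_b7 side_b8 side_b9|tail -4; python3 rows.py 0.4 0.5 0.6 0.7 0.74 0.78 0.82 0.82; python3 rows.py 0.4 0.3 0.2 0.1 0.02 -0.03 -0.03
```

```text
t 0.40118828948823704 r 0.14017326154403864 z 0.2948335221001547 yaw 1.6572109317296302 grip 0.03201941142907089 time 21.15
tang F [-0.2917 -0.2051 -0.1941 -0.0325  0.1108 -0.4312] mean -0.1739788830035572 rad -0.01637634610374206 z -0.14424261838026775
side_f7 2.97 notches from start 5.51
side_b7 2.764 notches from start 4.85
side_b8 2.691 notches from start 4.62
side_b9 2.651 notches from start 4.49
[0.32, 0.035, 0.005, 0, 0.048, 0.32, 0.069, 0.013, 0, 0.095, 0.32, 0.102, 0.025, 0, 0.143, 0.32, 0.114, 0.031, 0, 0.162, 0.32, 0.127, 0.037, 0, 0.181, 0.32, 0.139, 0.043, 0, 0.201, 0.32, 0.139, 0.043, 0, 0.201]
[0.32, -0.035, -0.001, 0, -0.048, 0.32, -0.07, 0.001, 0, -0.095, 0.32, -0.104, 0.006, 0, -0.143, 0.32, -0.132, 0.013, 0, -0.181, 0.32, -0.148, 0.018, 0, -0.205, 0.32, -0.148, 0.018, 0, -0.205]
```

View pics/side_b9z.png

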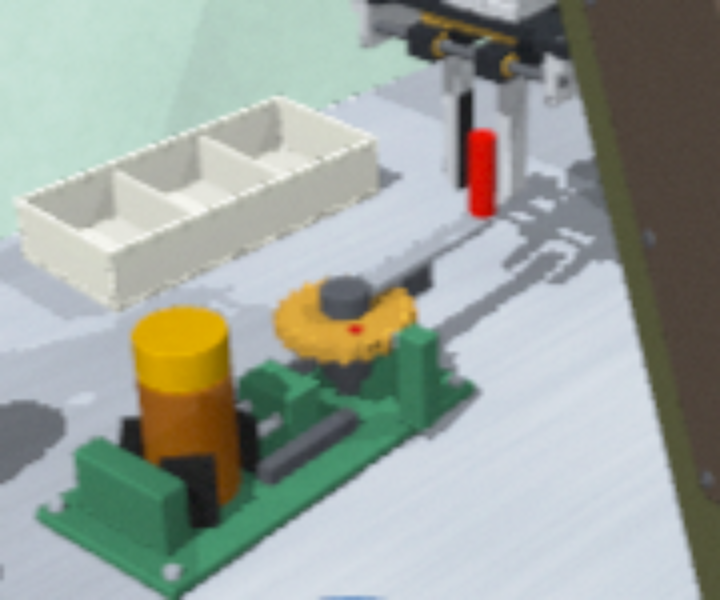

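The dot and force show the wheel fell back onto a notch at lever ≈ 0.41, so the next one should be near lever ≈ 0.73 (t ≈ 0.78). I'll push slowly past it.

>>> {"api": "arm_command", "payload": {"plan": [0.32, 0.035, 0.005, 0, 0.048, 0.32, 0.069, 0.013, 0, 0.095, 0.32, 0.102, 0.025, 0, 0.143, 0.32, 0.114, 0.031, 0, 0.162, 0.32, 0.127, 0.037, 0, 0.181, 0.32, 0.139, 0.043, 0, 0.201, 0.32, 0.139, 0.043, 0, 0.201, 0.32, 0.139, 0.043, 0, 0.201]}}

```text
time_s: 21.95
ee_pos: [0.6544, -0.1543, 0.2947]
eef_rot: [-3.14, -0.0, 2.078]
force: [-4.1, -2.5, 1.7]
grip_width: 0.0319
```

```bash
python3 look.py g1;  python3 dot.py side_f7 side_b9 side_g1|tail -3; python3 rows.py 0.82 0.79 0.76 0.73 0.7 0.7; python3 rows.py 0.82 0.83 0.84 0.84
```

```text
t 0.8151542413951065 r 0.14051634940322555 z 0.294694191615781 yaw 2.0775469651607743 grip 0.0318559141296188 time 22.25
tang F [-5.5498 -6.1347 -5.7387 -5.359  -4.9908 -4.8596] mean -5.438781212197951 rad -0.7298376197462297 z 2.021185985422113
side_f7 2.983 notches from start 5.56
side_b9 2.663 notches from start 4.54
side_g1 3.017 notches from start 5.67
[0.32, -0.009, -0.005, 0, -0.014, 0.32, -0.019, -0.01, 0, -0.029, 0.32, -0.028, -0.014, 0, -0.043, 0.32, -0.038, -0.018, 0, -0.057, 0.32, -0.038, -0.018, 0, -0.057]
[0.32, 0.003, 0.002, 0, 0.005, 0.32, 0.006, 0.003, 0, 0.01, 0.32, 0.006, 0.003, 0, 0.01]
```

>>> {"api": "arm_command", "payload": {"plan": [0.32, 0.003, 0.002, 0, 0.005, 0.32, 0.006, 0.003, 0, 0.01, 0.32, 0.006, 0.003, 0, 0.01]}}

```text
time_s: 22.55
ee_pos: [0.6567, -0.1531, 0.2947]
eef_rot: [-3.14, -0.001, 2.099]
force: [-7.3, -2.2, 2.8]
grip_width: 0.0321
```

```bash
python3 look.py g2;  python3 dot.py side_f7 side_b9 side_g1 side_g2|tail -3; python3 rows.py 0.84 0.79 0.76 0.73 0.7 0.7; python3 rows.py 0.84 0.86 0.88 0.88
```

```text
t 0.8337124343491669 r 0.14059992305778518 z 0.29469418730793945 yaw 2.0984955817856448 grip 0.03163462612626784 time 22.85
tang F [-7.4999 -7.1168 -7.4001 -6.5019 -6.9118 -5.8084] mean -6.873150690567505 rad -1.8542775956727497 z 2.8520984730419703
side_b9 2.662 notches from start 4.54
side_g1 3.015 notches from start 5.66
side_g2 3.027 notches from start 5.7
[0.32, -0.015, -0.009, 0, -0.024, 0.32, -0.025, -0.013, 0, -0.038, 0.32, -0.034, -0.018, 0, -0.053, 0.32, -0.044, -0.022, 0, -0.067, 0.32, -0.044, -0.022, 0, -0.067]
[0.32, 0.006, 0.004, 0, 0.01, 0.32, 0.012, 0.007, 0, 0.019, 0.32, 0.012, 0.007, 0, 0.019]
```

View pics/side_g2z.png

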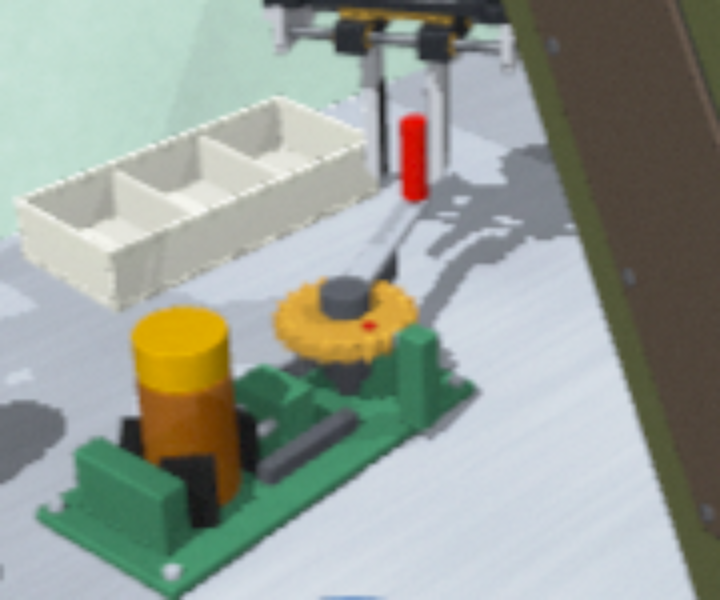

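>>> {"api": "arm_command", "payload": {"plan": [0.32, -0.015, -0.009, 0, -0.024, 0.32, -0.025, -0.013, 0, -0.038, 0.32, -0.034, -0.018, 0, -0.053, 0.32, -0.044, -0.022, 0, -0.067, 0.32, -0.044, -0.022, 0, -0.067]}}

```text
time_s: 23.35
ee_pos: [0.639, -0.1617, 0.295]
eef_rot: [3.141, 0.0, 1.957]
force: [-0.2, 0.4, 0.4]
grip_width: 0.0322
```

```bash
python3 look.py g3;  python3 dot.py side_f7 side_b9 side_g1 side_g2 side_g3|tail -3; python3 rows.py 0.7 0.65 0.6 0.5 0.4 0.3 0.2 0.1 0.02 -0.03 -0.03
```

```text
t 0.6969738943896246 r 0.14048718515770392 z 0.2948113970670311 yaw 1.9582896458725765 grip 0.03189083404307683 time 23.65
tang F [ 0.1166  0.6852  0.2372 -0.3029  0.4758  0.0294] mean 0.20689309403145853 rad 0.2559745889782301 z 0.1657619595835639
side_g1 3.023 notches from start 5.7
side_g2 3.035 notches from start 5.74
side_g3 3.0 notches from start 5.63
[0.32, -0.016, -0.006, 0, -0.024, 0.32, -0.033, -0.012, 0, -0.048, 0.32, -0.067, -0.02, 0, -0.095, 0.32, -0.102, -0.025, 0, -0.143, 0.32, -0.136, -0.027, 0, -0.191, 0.32, -0.171, -0.025, 0, -0.239, 0.32, -0.206, -0.019, 0, -0.286, 0.32, -0.233, -0.012, 0, -0.325, 0.32, -0.25, -0.007, 0, -0.349, 0.32, -0.25, -0.007, 0, -0.349]
```

Notch passed and kept (force is zero after backing off, and the mark held one notch on). Held push was about 6 N, so one more notch should land at about 9 N. I'll swing back, then approach that notch slowly.

>>> {"api": "arm_command", "payload": {"plan": [0.32, -0.016, -0.006, 0, -0.024, 0.32, -0.033, -0.012, 0, -0.048, 0.32, -0.067, -0.02, 0, -0.095, 0.32, -0.102, -0.025, 0, -0.143, 0.32, -0.136, -0.027, 0, -0.191, 0.32, -0.171, -0.025, 0, -0.239, 0.32, -0.206, -0.019, 0, -0.286, 0.32, -0.233, -0.012, 0, -0.325, 0.32, -0.25, -0.007, 0, -0.349, 0.32, -0.25, -0.007, 0, -0.349]}}

```text
time_s: 24.65
ee_pos: [0.5389, -0.1642, 0.295]
eef_rot: [3.142, -0.0, 1.226]
force: [0.1, -0.0, 0.5]
grip_width: 0.032
```

```bash
python3 look.py h1;  python3 dot.py side_f7 side_b9 side_g1 side_g2 side_g3 side_h1|tail -2; python3 rows.py -0.03 0.05 0.12 0.18 0.22 0.26 0.28 0.3 0.3
```

```text
t -0.029118934498480353 r 0.14080946155532276 z 0.2947367813755488 yaw 1.227763585285703 grip 0.03183102085635954 time 24.95
tang F [ 0.307  -0.1251 -0.2613  0.5515  0.4225  0.3807] mean 0.21256197439993185 rad 0.03820849040685466 z 0.19078735362643298
side_g3 3.004 notches from start 5.65
side_h1 2.993 notches from start 5.62
[0.32, 0.027, -0.008, 0, 0.038, 0.32, 0.051, -0.014, 0, 0.072, 0.32, 0.071, -0.017, 0, 0.1, 0.32, 0.085, -0.018, 0, 0.119, 0.32, 0.099, -0.019, 0, 0.138, 0.32, 0.106, -0.02, 0, 0.148, 0.32, 0.113, -0.02, 0, 0.158, 0.32, 0.113, -0.02, 0, 0.158]
```

View pics/side_h1z.png

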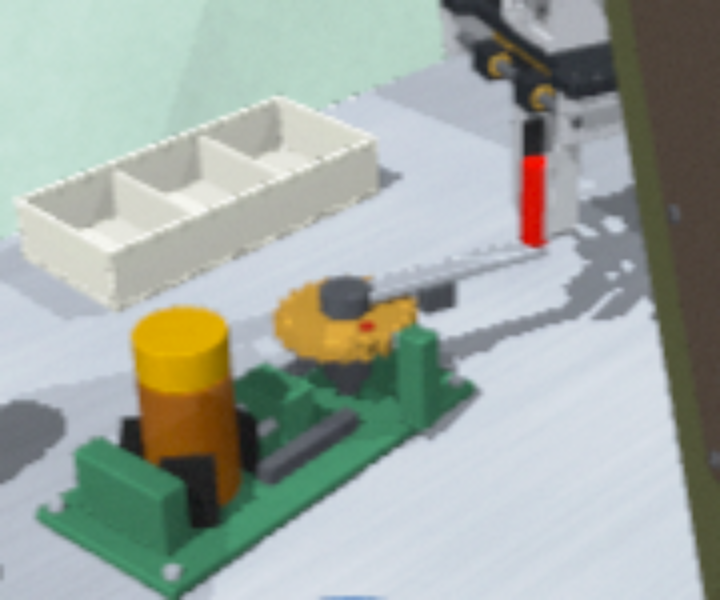

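>>> {"api": "arm_command", "payload": {"plan": [0.32, 0.027, -0.008, 0, 0.038, 0.32, 0.051, -0.014, 0, 0.072, 0.32, 0.071, -0.017, 0, 0.1, 0.32, 0.085, -0.018, 0, 0.119, 0.32, 0.099, -0.019, 0, 0.138, 0.32, 0.106, -0.02, 0, 0.148, 0.32, 0.113, -0.02, 0, 0.158, 0.32, 0.113, -0.02, 0, 0.158]}}

```text
time_s: 25.75
ee_pos: [0.5844, -0.1724, 0.2947]
eef_rot: [-3.139, -0.0, 1.559]
force: [-7.8, 1.3, 5.0]
grip_width: 0.0321
```

```bash
python3 look.py h2;  python3 dot.py side_f7 side_b9 side_g1 side_g2 side_g3 side_h1 side_h2|tail -2; python3 rows.py 0.3 0.32 0.34 0.36 0.38 0.4 0.4
```

```text
t 0.2947810987628976 r 0.14092062023050914 z 0.2946892708464096 yaw 1.5583395209489137 grip 0.0320469069390472 time 26.05
tang F [-7.9055 -7.9769 -7.4389 -7.2865 -6.9338 -8.1702] mean -7.618650316369174 rad -1.1884962954045752 z 4.146672415218753
side_h1 2.981 notches from start 5.55
side_h2 3.103 notches from start 5.93
[0.32, 0.007, 0.0, 0, 0.01, 0.32, 0.014, 0.0, 0, 0.019, 0.32, 0.021, 0.0, 0, 0.029, 0.32, 0.028, 0.001, 0, 0.038, 0.32, 0.035, 0.001, 0, 0.048, 0.32, 0.035, 0.001, 0, 0.048]
```

>>> {"api": "arm_command", "payload": {"plan": [0.32, 0.007, 0.0, 0, 0.01, 0.32, 0.014, 0.0, 0, 0.019, 0.32, 0.021, 0.0, 0, 0.029, 0.32, 0.028, 0.001, 0, 0.038, 0.32, 0.035, 0.001, 0, 0.048, 0.32, 0.035, 0.001, 0, 0.048]}}

```text
time_s: 26.65
ee_pos: [0.5983, -0.1719, 0.2947]
eef_rot: [-3.139, -0.001, 1.66]
force: [-9.5, 1.9, 6.2]
grip_width: 0.032
```

```bash
python3 look.py h3;  python3 dot.py side_f7 side_b9 side_g1 side_g2 side_g3 side_h1 side_h2 side_h3|tail -2; python3 rows.py 0.4 0.42 0.44 0.46 0.47 0.48 0.48
```

```text
t 0.39381287954838595 r 0.1409379389064877 z 0.29470346016859483 yaw 1.6589200001279858 grip 0.03190064282400452 time 26.95
tang F [-9.3298 -9.0555 -8.8278 -9.3073 -8.8188 -9.3496] mean -9.114817525237418 rad -2.7877341933495265 z 5.115960542102105
side_h2 3.1 notches from start 5.92
side_h3 3.215 notches from start 6.28
[0.32, 0.007, 0.001, 0, 0.01, 0.32, 0.014, 0.002, 0, 0.019, 0.32, 0.021, 0.003, 0, 0.029, 0.32, 0.024, 0.003, 0, 0.033, 0.32, 0.028, 0.004, 0, 0.038, 0.32, 0.028, 0.004, 0, 0.038]
```

Now 9.1 N, possibly including residual friction from the forward motion. I'll ease back slightly to bracket the friction.

>>> {"api": "arm_command", "payload": {"plan": [0.32, -0.007, 0.0, 0, -0.01, 0.32, -0.007, 0.0, 0, -0.01]}}

```text
time_s: 27.15
ee_pos: [0.5953, -0.1721, 0.2947]
eef_rot: [-3.139, -0.0, 1.637]
force: [-7.2, 0.6, 3.6]
grip_width: 0.032
```

```bash
python3 look.py h4; python3 rows.py 0.38 0.40 0.42 0.44 0.45 0.46 0.46
```

```text
t 0.37423007379860884 r 0.14087822758660162 z 0.29471205611303497 yaw 1.6379381924905454 grip 0.03185870196565056 time 27.45
tang F [-7.8833 -8.3345 -6.9195 -7.5114 -8.313  -8.5746] mean -7.922716788828893 rad -1.363093033441843 z 4.454054600704032
[0.32, 0.007, 0.001, 0, 0.01, 0.32, 0.014, 0.001, 0, 0.019, 0.32, 0.021, 0.002, 0, 0.029, 0.32, 0.024, 0.003, 0, 0.033, 0.32, 0.028, 0.003, 0, 0.038, 0.32, 0.028, 0.003, 0, 0.038]
```

>>> {"api": "arm_command", "payload": {"plan": [0.32, 0.007, 0.001, 0, 0.01, 0.32, 0.014, 0.001, 0, 0.019, 0.32, 0.021, 0.002, 0, 0.029, 0.32, 0.024, 0.003, 0, 0.033, 0.32, 0.028, 0.003, 0, 0.038, 0.32, 0.028, 0.003, 0, 0.038]}}

```text
time_s: 28.05
ee_pos: [0.6066, -0.1709, 0.2947]
eef_rot: [-3.139, -0.001, 1.718]
force: [-7.2, 0.7, 5.7]
grip_width: 0.0321
```

```bash
python3 look.py h5;  python3 dot.py side_f7 side_b9 side_g1 side_g2 side_g3 side_h1 side_h2 side_h3 side_h5|tail -2; python3 rows.py 0.46 0.47 0.48 0.48; python3 rows.py 0.46 0.43 0.40 0.38 0.36 0.36
```

```text
t 0.45381587101417886 r 0.14088252468950851 z 0.29470090014386546 yaw 1.7174970284975053 grip 0.03196726953932164 time 28.35
tang F [-8.8636 -8.4065 -9.1074 -8.5474 -9.452  -9.2734] mean -8.941721811351323 rad -1.4732319930180366 z 4.874875579444747
side_h3 3.216 notches from start 6.29
side_h5 3.279 notches from start 6.49
[0.32, 0.003, 0.001, 0, 0.005, 0.32, 0.007, 0.001, 0, 0.01, 0.32, 0.007, 0.001, 0, 0.01]
[0.32, -0.01, -0.001, 0, -0.014, 0.32, -0.021, -0.003, 0, -0.029, 0.32, -0.028, -0.003, 0, -0.038, 0.32, -0.035, -0.004, 0, -0.048, 0.32, -0.035, -0.004, 0, -0.048]
```

>>> {"api": "arm_command", "payload": {"plan": [0.32, 0.003, 0.001, 0, 0.005, 0.32, 0.007, 0.001, 0, 0.01, 0.32, 0.01, 0.001, 0, 0.014, 0.32, 0.01, 0.001, 0, 0.014]}}

```text
time_s: 28.75
ee_pos: [0.6106, -0.1704, 0.2947]
eef_rot: [-3.139, -0.001, 1.747]
force: [-7.8, 1.5, 4.0]
grip_width: 0.0315
```

```bash
python3 look.py h6;  python3 dot.py side_f7 side_b9 side_g1 side_g2 side_g3 side_h1 side_h2 side_h3 side_h5 side_h6|tail -2;  python3 rows.py 0.49 0.46 0.43 0.40 0.38 0.38
```

```text
t 0.48281192832684217 r 0.1410060546631127 z 0.294678331059415 yaw 1.7468544697775485 grip 0.031872674768971127 time 29.05
tang F [-7.3841 -8.3323 -7.5736 -7.7708 -8.5054 -7.6604] mean -7.871086255204471 rad -3.1988239128472316 z 5.054279059326165
side_h5 3.272 notches from start 6.45
side_h6 3.287 notches from start 6.5
[0.32, -0.01, -0.002, 0, -0.014, 0.32, -0.021, -0.003, 0, -0.029, 0.32, -0.031, -0.004, 0, -0.043, 0.32, -0.038, -0.005, 0, -0.053, 0.32, -0.038, -0.005, 0, -0.053]
```

>>> {"api": "arm_command", "payload": {"plan": [0.32, 0.003, 0.001, 0, 0.005, 0.32, 0.005, 0.001, 0, 0.007, 0.32, 0.005, 0.001, 0, 0.007]}}

```text
time_s: 29.35
ee_pos: [0.6126, -0.17, 0.2947]
eef_rot: [-3.139, -0.001, 1.762]
force: [-9.3, 1.0, 5.6]
grip_width: 0.0322
```

```bash
python3 look.py h7;  python3 dot.py side_f7 side_b9 side_g1 side_g2 side_g3 side_h1 side_h2 side_h3 side_h5 side_h6 side_h7|tail -2;  python3 rows.py 0.505 0.46 0.43 0.40 0.38 0.38
```

```text
t 0.4967034691154033 r 0.1410149388313536 z 0.29466165676566436 yaw 1.761481802280779 grip 0.03204441368423216 time 29.65
tang F [-9.1774 -8.9239 -8.6059 -8.7712 -9.3417 -8.9934] mean -8.968908903831744 rad -3.4349868068060796 z 5.339831289962103
side_h6 3.282 notches from start 6.47
side_h7 3.283 notches from start 6.47
[0.32, -0.016, -0.003, 0, -0.021, 0.32, -0.026, -0.004, 0, -0.036, 0.32, -0.036, -0.005, 0, -0.05, 0.32, -0.043, -0.006, 0, -0.06, 0.32, -0.043, -0.006, 0, -0.06]
```

Held still: 8.97 N. Backing off to see whether the pawl kept the notch.

>>> {"api": "arm_command", "payload": {"plan": [0.32, -0.016, -0.003, 0, -0.021, 0.32, -0.026, -0.004, 0, -0.036, 0.32, -0.036, -0.005, 0, -0.05, 0.32, -0.043, -0.006, 0, -0.06, 0.32, -0.043, -0.006, 0, -0.06]}}

```text
time_s: 30.15
ee_pos: [0.5955, -0.1724, 0.2949]
eef_rot: [3.141, 0.0, 1.635]
force: [-0.8, 0.5, 0.1]
grip_width: 0.0321
```

```bash
python3 look.py h8;  python3 dot.py side_f7 side_b9 side_g1 side_g2 side_g3 side_h1 side_h2 side_h3 side_h5 side_h6 side_h7 side_h8|tail -8;  python3 rows.py 0.38 0.42 0.45 0.48 0.5 0.515 0.515;python3 rows.py 0.38 0.3 0.2 0.1 0.0 -0.03 -0.05 -0.05
```

```text
t 0.37660578303403724 r 0.1411465463157943 z 0.2947977634263571 yaw 1.6356957349915142 grip 0.03199453633091944 time 30.45
tang F [0.169  0.5198 0.3124 1.0262 0.2323 0.3719] mean 0.43861749713398995 rad 0.1405873336532051 z -0.1732888499934345
side_g3 2.978 notches from start 5.5
side_h1 2.968 notches from start 5.47
side_h2 3.089 notches from start 5.85
side_h3 3.202 notches from start 6.21
side_h5 3.265 notches from start 6.41
side_h6 3.28 notches from start 6.46
side_h7 3.281 notches from start 6.46
side_h8 3.275 notches from start 6.44
[0.32, 0.014, 0.001, 0, 0.019, 0.32, 0.024, 0.003, 0, 0.033, 0.32, 0.035, 0.004, 0, 0.048, 0.32, 0.042, 0.006, 0, 0.057, 0.32, 0.047, 0.007, 0, 0.064, 0.32, 0.047, 0.007, 0, 0.064]
[0.32, -0.028, -0.001, 0, -0.038, 0.32, -0.063, 0.001, 0, -0.086, 0.32, -0.097, 0.007, 0, -0.134, 0.32, -0.131, 0.015, 0, -0.181, 0.32, -0.141, 0.019, 0, -0.196, 0.32, -0.148, 0.021, 0, -0.205, 0.32, -0.148, 0.021, 0, -0.205]
```

View pics/side_h8z.png

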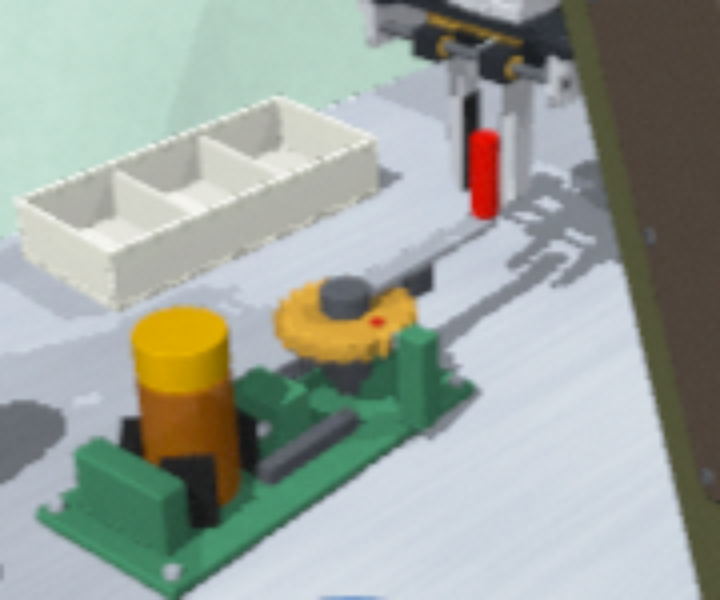

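The notch is kept (mark at 3.275, push gone after backing off). Firm grip reached at about 8.5–9 N, so I'll swing the lever back to its rest stop.

>>> {"api": "arm_command", "payload": {"plan": [0.32, -0.028, -0.001, 0, -0.038, 0.32, -0.063, 0.001, 0, -0.086, 0.32, -0.097, 0.007, 0, -0.134, 0.32, -0.131, 0.015, 0, -0.181, 0.32, -0.141, 0.019, 0, -0.196, 0.32, -0.148, 0.021, 0, -0.205, 0.32, -0.148, 0.021, 0, -0.205]}}

```text
time_s: 31.15
ee_pos: [0.5367, -0.164, 0.2951]
eef_rot: [3.139, -0.0, 1.206]
force: [4.9, -1.6, -1.3]
grip_width: 0.032
```

```bash
python3 look.py k1; python3 rows.py -0.05 -0.06 -0.07 -0.07; python3 rows.py -0.05  -0.04
```

```text
t -0.04772552079197401 r 0.1413728080698494 z 0.29505015791906364 yaw 1.2064067757692645 grip 0.0316993738608378 time 31.45
tang F [5.5279 5.0578 6.0153 5.8011 5.4858 5.4802] mean 5.561371841533949 rad 0.03307241337890434 z -1.2196607283876617
[0.32, -0.003, 0.001, 0, -0.005, 0.32, -0.007, 0.003, 0, -0.01, 0.32, -0.007, 0.003, 0, -0.01]
[0.32, 0.003, -0.001, 0, 0.005]
```

Against the rest stop (5.5 N, where swinging takes 1 N). Centre the fingers, open, rise.

>>> {"api": "arm_command", "payload": {"plan": [0.32, 0.007, -0.002, 0, 0.01, 0.32, 0.013, -0.004, 0, 0.019, 0.0, 0.013, -0.004, 0, 0.019, -0.3, 0.013, -0.004, 0, 0.019, -0.3, 0.013, -0.004, 0, 0.019, -0.3, 0.013, -0.004, 0.06, 0.019, -0.3, 0.013, -0.004, 0.15, 0.019, -0.3, 0.013, -0.004, 0.25, 0.019, -0.3, 0, -0.1, 0.35, 0.019, -0.3, -0.05, -0.25, 0.35, 0.019, -0.3, -0.15, -0.4, 0.35, 0.019, -0.3, -0.25, -0.55, 0.35, 0.019, -0.3, -0.25, -0.55, 0.35, 0.019, -0.3, -0.25, -0.55, 0.35, 0.019]}}

```text
time_s: 32.85
ee_pos: [0.4338, -0.3872, 0.4347]
eef_rot: [-3.141, 0.0, 1.242]
force: [0.5, 0.2, -0.2]
grip_width: 0.0607
```

```bash
python3 look.py z1; python3 dot.py side_h8 side_z1|tail -2; python3 - <<'E'
from fit import *
for n,t in(("handle",.112),("jar_mid",.066),("tumbler",0),("saucer",0),("lunchbox",0),("ladle_rest",0),("tin",0)):
    for c in("side","top"): print(n,c,[(round(d["confidence"],2),np.round(d["at"],1).tolist(),np.round(onz(c,d["at"],t)[:2],3).tolist()) for d in vision.pinpoint(n,c)])
E
```

```text
t -0.09283924798340193 r 0.38139275754124924 z 0.4348796518884107 yaw 1.247483477083768 grip 0.06124078831257298 time 33.15
tang F [-0.3821  0.0419 -0.1944  0.0157 -0.5135  0.8572] mean -0.029181150255893462 rad 0.09595865014117372 z -0.2854903583721779
side_h8 3.281 notches from start 6.49
side_z1 3.27 notches from start 6.45
handle side [(0.81, [179.7, 310.9], [0.553, -0.158]), (0.46, [250.8, 161.3], [0.559, 0.287])]
handle top [(0.7, [199.7, 317.5], [0.543, -0.165])]
jar_mid side [(0.86, [342.7, 143.8], [0.407, 0.42]), (0.63, [232.1, 224.3], [0.578, 0.114])]
jar_mid top [(0.85, [189.2, 222.0], [0.579, 0.11]), (0.81, [269.1, 149.4], [0.348, 0.317]), (0.73, [245.2, 119.3], [0.417, 0.405])]
tumbler side [(0.59, [298.0, 136.1], [0.595, 0.347]), (0.49, [179.9, 315.5], [0.689, -0.33])]
tumbler top [(0.68, [188.1, 147.4], [0.591, 0.344])]
saucer side [(0.96, [308.2, 266.8], [0.373, 0.17])]
saucer top [(0.83, [258.3, 209.3], [0.378, 0.153])]
lunchbox side []
lunchbox top [(0.62, [192.4, 414.3], [0.576, -0.472])]
ladle_rest side [(0.38, [233.5, 225.4], [0.653, 0.059])]
ladle_rest top [(0.95, [243.3, 379.6], [0.421, -0.362])]
tin side []
tin top [(0.74, [154.0, 193.2], [0.697, 0.206])]
```

View pics/side_z1.png

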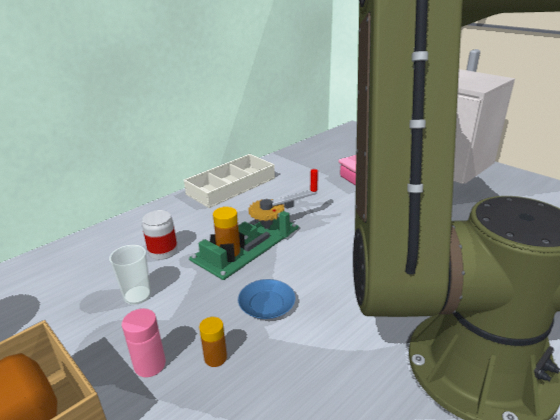

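View pics/top_z1.png

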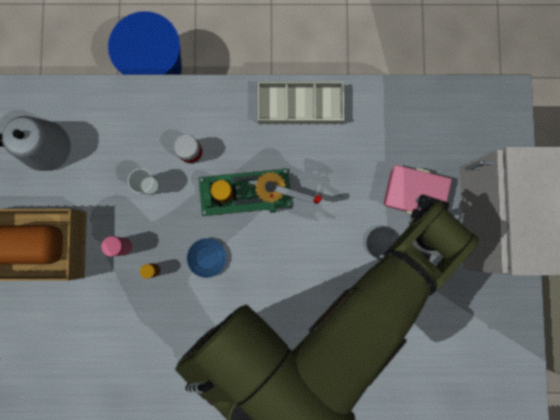

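The jar stands upright between V and jaw, at (232,226) in the side view. The lever is back towards the robot, with the handle at (0.543, -0.165), which is lever ≈ 0. The mark is still at the clamped notch, nothing else has moved, and the arm is clear. Handing in.

```bash
python3 -c "
from station import job
print(job.hand_in())"
```

```text
the job is handed in; nothing more can be done
None
```

I stood the larger yellow-lidded amber jar in the clamp and pumped the lever until the jaw gripped it firmly. I then swung the lever back to its rest stop and handed in at about 33 s of the 72 s allowed.

**Last checks:**
- **Grip:** around the last notch the push held still averaged 7.9 to 9.1 N, and 8.97 N on the last hold. No sample passed about 9.5 N.
- **Notch kept:** after I backed off the push dropped to zero and the wheel's red mark did not move. It was still there after the arm withdrew.
- **Lever:** it pushed back with 5.5 N at the rest stop, where a free swing takes 1 N. The top camera puts the handle at (0.543, -0.165), which is lever ≈ 0 rad.
- **Scene:** the jar is upright between the V-block and the jaw. The bystanders and look-alikes show where they were, within the detectors' scatter of about 10–15 mm, and the gripper is clear.

**What disagreed:** held-still force readings varied by about 1 N depending on the direction I approached from, through friction at the finger and lever. I put the true grip at about 8.5 to 9 N. The wheel mark's angles also strayed from the 0.314 rad notch by a few hundredths.

**Last detector pass:** the side camera missed the lunchbox and the tin, and misplaced the ladle rest at low confidence. The top camera found all three in place.

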